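# Strip and put away a stack of kiln furniture

## Task

The firing is over: take this small stack of kiln furniture apart and put every piece away. Stand the round tube and the square post upright in the trays that already hold their own kind, stand the half-shelf on end in a slot of the dowel rack, and lay the two bars flat in the empty two-bay tray, one in each bay. Fired ceramic chips, so set each piece down rather than dropping it, and do not disturb the vase.

Things in the scene. Friction and masses are not known exactly. Their poses are not given: they have to be found in the camera images.
- tube: Round tube prop of cream cordierite, outer diameter 40 mm, bore 22 mm, 50 mm tall, about 0.09 kg. It stands on one end of the half-shelf. Origin at the centre of its foot, z up along the bore.
- post: Square hollow post prop of cream cordierite, 36 x 36 mm and 64 mm tall, about 0.14 kg. It stands on the other end of the half-shelf, its sides within about 9 degrees of square to it. Origin at the centre of its foot, z up, x and y square to its sides.
- batt: Kiln half-shelf: flat cream cordierite slab 140 mm (x) x 60 mm (y) x 12 mm (z), about 0.2 kg. It lies level across the two bars, its underside 30 mm above the table, with the tube and the post on it. Origin: centre of its underside, so when it stands on end, the middle of one large face, 70 mm above its foot.
- bar_a: One of two equal square bars of cream cordierite, 30 mm (x) x 120 mm (y) x 30 mm (z), about 0.21 kg, lying under the half-shelf, crosswise, its ends sticking out about 30 mm either side. The bars' centre lines are about 96 mm apart, 66 mm clear between them. Origin: centre of its underside, y along the bar.
- bar_b: The other bar, equal to bar_a and interchangeable with it.
- tray_tubes: Tray for tubes. Fixed, outside 140 (x) x 160 (y) x 14 mm, floor and walls 6 mm thick (walls stand 8 mm above the floor); origin: centre of the underside. Three round tubes like the loose one stand fixed in a row along its +x side (centres at x = +40 mm, y = -48, 0 and 48 mm); the floor from x = -64 to +20 mm is free.
- tray_posts: Tray for posts. Fixed, outside 140 (x) x 160 (y) x 14 mm, floor and walls 6 mm thick (walls stand 8 mm above the floor); origin: centre of the underside. Three square posts like the loose one stand fixed in a row along its +x side (centres at x = +40 mm, y = -48, 0 and 48 mm); the floor from x = -64 to +22 mm is free.
- tray_bars: Tray for bars, empty. Fixed, outside 140 (x) x 160 (y) x 14 mm, floor and walls 6 mm thick (walls stand 8 mm above the floor); origin: centre of the underside. A rib 8 mm wide and 6 mm above the floor runs along its y axis at x = 0 and parts it into two bays, each 60 mm wide (x) and 148 mm long (y), centred at x = -34 and +34 mm; one bar lies in each, along y.
- rack: Fixed dowel rack: base board 130 (x) x 110 (y) x 15 mm; four rows (x = -51, -17, 17, 51 mm) of two upright 12 mm round-topped dowels (y = -18, 18 mm), tops 60 mm above the table. Between them three slots 22 mm wide (x = -34, 0, 34 mm); the half-shelf stands in any one on its short end, on the board, faces towards the rack's +x and -x. Origin: centre of the underside.
- vase: Bystander: loose biscuit-fired vase, 68 mm across and 130 mm tall, beyond the work. Origin at the centre of its foot. To be left alone.

How it is judged:
At the end, for the whole second after the job is handed in: Tube and post stand upright (within 7 degrees) on the floors of their own trays; both bars lie flat on the floor of the bar tray, one per bay; the half-shelf stands on its short end on the rack's board, in a slot, within 17 degrees of vertical and 35 mm of the slot's middle; all at rest (x of tube in the frame of tray_tubes between -0.064 and 0.064 m and y of tube in the frame of tray_tubes between -0.074 and 0.074 m and z of tube in the frame of tray_tubes between 0.002 and 0.01 m and angle between each of tube, post's own z axis and vertical below 0.12 rad and x of post in the frame of tray_posts between -0.064 and 0.064 m and y of post in the frame of tray_posts between -0.074 and 0.074 m and z of post in the frame of tray_posts between 0.002 and 0.01 m and x of bar_a in the frame of tray_bars between -0.064 and 0.064 m and y of bar_a in the frame of tray_bars between -0.06 and 0.06 m and z of bar_a in the frame of tray_bars between 0.002 and 0.01 m and angle between each of bar_a, bar_b's own z axis and vertical below 0.1 rad and x of bar_b in the frame of tray_bars between -0.064 and 0.064 m and y of bar_b in the frame of tray_bars between -0.06 and 0.06 m and z of bar_b in the frame of tray_bars between 0.002 and 0.01 m and x of batt in the frame of rack between -0.06 and 0.06 m and y of batt in the frame of rack between -0.035 and 0.035 m and z of batt in the frame of rack between 0.077 and 0.093 m and angle between batt's own z axis and vertical between 1.27 and 1.87 rad and linear speed of each of batt, bar_a, bar_b, tube, post below 0.02 m/s); the robot touches nothing.
It fails at once if a piece of kiln furniture is dropped or toppled (falls freely faster than 0.75 m/s, about 30 mm) ((linear speed of batt above 0.75 m/s and contact force between batt and the fingers below 0.05 N) or (linear speed of bar_a above 0.75 m/s and contact force between bar_a and the fingers below 0.05 N) or (linear speed of bar_b above 0.75 m/s and contact force between bar_b and the fingers below 0.05 N) or (linear speed of tube above 0.75 m/s and contact force between tube and the fingers below 0.05 N) or (linear speed of post above 0.75 m/s and contact force between post and the fingers below 0.05 N)).
It fails at once if the vase is moved by more than 20 mm (distance of vase from where it was at the start of the episode above 0.02 m).
It also fails if it takes over 125 s, if anything falls off the work surface, if the arm or the gripper's body presses on something with over 40 N, if the wrist force passes 120 N, or if a joint passes its speed limit or range.

## Robot

A 6-joint arm with a two-finger parallel gripper is mounted at the origin on the work surface. World frame = base frame: x ahead of the robot, y to its left, z up, the work surface at z = 0. Lengths are in m, angles in rad, forces in N, time in s.
With the tool pointing down it reaches from about 0.3 to 0.875 m from the base axis. Payload 6.4 kg.
Tool frame: the origin (TCP) lies between the finger pads; the fingertips stand 25 mm ahead of it and the grasp point (between the pads) lies 6 mm ahead of it; z points along the fingers, y is the line along which they close (so a half turn about z gives the same grasp; the last joint's range is limited). The gripper opens to 85 mm and grips with 20 to 120 N. Pads are 22 mm wide; open, the fingers measure 114 mm over their backs; the gripper's body (76 mm by 85 mm) begins 54 mm behind the grasp point. The pads swing forward as they close: fully open they stand 13 mm farther back than shut.
Start: joints at [-1.522, 0.181, 1.607, -0, 1.354, -0.206], TCP at [0.145, -0.556, 0.256] pointing down, gripper open.
Joint ranges: [-2.99, 2.99], [-0.89, 2.07], [0.3, 2.58], [-1.14, 4.28], [0, 2.63], [-3.12, 3.12]. Speed limits (rad/s): [2.57, 2.57, 3.01, 3.14, 3.14, 3.14].

## Interface

Orientations are given as a unit quaternion [w, x, y, z].
In Python, from bench import ctrl gives the robot as it stands.
- The arm moves only by the tool servo_tool, never from a script. Its argument "series" is text: rows parted by semicolons, each of 7 numbers parted by spaces: the gripper command: -1 is fully open, 1 is shut, values between are in proportion, then the shift along the tool's x, y, z in m, then the turn, a rotation vector about the tool's x, y, z in degrees. A call has 1 to 12 rows; each row is the pose to reach, as a shift and turn from the pose commanded when the call began, along the tool's axes at that moment; what a row does not reach only later rows make up. A row lasts 1/12 s, in which the tool goes at most 41.7 mm and 7.16 degrees, less where a joint would pass 70% of its speed; a pose out of reach is approached as far as the arm can. A call with a gripper value outside its range is refused whole. The fingers move at their own pace and stop on an object; the grip force is fixed at half the most. Time passes only in rows, so rows that repeat a pose let the fingers close. It gives the time, the measured TCP pose, the force, the opening and the grip force at its end, in the units of the state.
- ctrl.get_obs(): the state, without advancing time (a new reading comes with each control period).
- ctrl.camera(name): name is "scene" or "top"; returns a dict with "img" (400x640x3 uint8, red, green, blue), "z_map" (400x640 float32, m along the optical axis (not along the pixel's ray), 0 where there is no reading), "fovy" (degrees; the focal length in pixels is half the picture's height over the tangent of half this angle, whatever the lens; pixels are square), "cx", "cy" (the principal point, pixels), "extrinsics" (4x4, takes a point from camera to world coordinates). Camera axes: x right, y down, z forward; pixel columns grow to the right and rows downward; lengths in m; the calibration is good to about 2 mm. A picture is of the moment at which its call begins.
- ctrl.hand_in(): hands the job in; it is judged then, once.
The state is a dict: "time_s": time; "q": joint angles; "dq": joint speeds; "joint_efforts": joint torques, N m; "eef_pos": TCP position; "eef_rot": TCP orientation; "wrist_force": force on the tool from outside, world axes, zero at the start; "torque": the same for the moment, N m; "opening": opening from 0.0 (shut) to 1.0 (fully open); "grasp_force": force on a finger pad.
Only numpy, scipy, OpenCV 4.12 (cv2) and the standard library are available. Lean on these libraries where they do the work, as an engineer would, in place of code of your own. Each camera call takes 0.05 s, during which the arm holds its last target. There are 200 camera calls.

## Working session

There is one attempt and no reset: what is moved stays moved. The work goes in short steps, Python scripts to look and compute and a tool call to move; the robot and the scene stay as the last step left them, time stands still between calls to the robot, and variables do not carry over. Pictures are saved under pics/ and viewed, at most 14 in all, crops included, and the job is handed in when it is done.

Besides the shell and the picture viewer there is one more tool, called after "Request:" as name(argument=value, ...), one argument or row to a line, values as JSON. servo_tool: Moves the arm, as the interface text tells. Its arguments: {"type":"object","properties":{"series":{"type":"string"}},"required":["series"]}

```bash
mkdir -p pics; ls; python3 - <<'E'
from bench import ctrl
import cv2,numpy as np
print(ctrl.get_obs())
for n in("scene","top"):
    c=ctrl.camera(n); cv2.imwrite(f"pics/{n}0.png",c["img"][:,:,::-1]); np.save(f"pics/{n}0.npy",c["z_map"])
    print(n,c["fovy"],c["cx"],c["cy"],c["extrinsics"].round(4).tolist(),(c["z_map"]>0).mean())
E
```

```text
pics
{'time_s': 0.0, 'q': array([-1.52230546e+00,  1.81549875e-01,  1.60802042e+00,  1.80446973e-05,
        1.35378435e+00, -2.06299609e-01]), 'dq': array([-0.00078793,  0.00123497, -0.00035872,  0.00017427,  0.00099776,
        0.0004324 ]), 'joint_efforts': array([-1.33171612e-03, -4.44873726e+01, -3.51338446e+01, -3.38167310e-04,
        9.09426453e-03, -1.48156943e-05]), 'eef_pos': array([ 0.14492152, -0.55591002,  0.25537314]), 'eef_rot': array([-8.77563253e-04,  9.91896058e-01,  1.27048940e-01,  7.82241447e-05]), 'wrist_force': array([ 0.07938352,  0.56307979, -0.16712289]), 'torque': array([ 0.01984893,  0.01117834, -0.02582463]), 'grasp_force': 0.0, 'opening': 0.9996886264272197}
scene 45.88439506549257 317.05744468217216 202.32800474017228 [[-0.7025, 0.3786, -0.6026, 1.4659], [0.7116, 0.3839, -0.5883, 0.8087], [0.0086, -0.8422, -0.5391, 0.8063], [0.0, 0.0, 0.0, 1.0]] 0.996015625
top 53.92084671720571 319.0618525277566 193.83579455109103 [[-0.023, -0.9802, 0.1966, 0.43], [-0.9993, 0.017, -0.0323, 0.0226], [0.0283, -0.1973, -0.9799, 0.9995], [0.0, 0.0, 0.0, 1.0]] 0.995921875
```

View pics/top0.png

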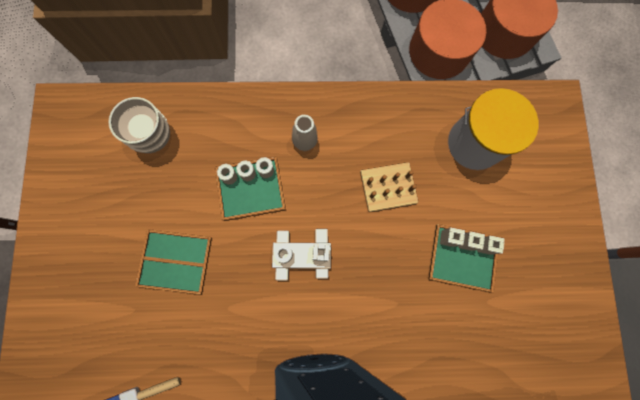

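View pics/scene0.png

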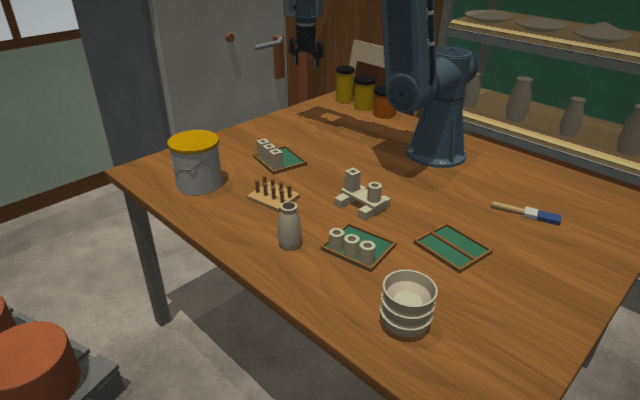

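The top view shows the stack centred at about (302,257): tube at (284,256), post at (321,254). The bar tray is at (174,262), the tube tray at (250,190), the rack at (389,187), the post tray at (465,258) and the vase at (304,133). The scene view shows the same layout. I'll turn these into world positions, using both cameras.

```bash
cat > h.py <<'E'
import numpy as np,cv2
from bench import ctrl
def cam(n):
    c=ctrl.camera(n); h,w=c["z_map"].shape; f=h/2/np.tan(np.radians(c["fovy"]/2))
    u,v=np.meshgrid(np.arange(w),np.arange(h))
    E=c["extrinsics"]; R,t=E[:3,:3],E[:3,3]
    d=np.stack([(u-c["cx"])/f,(v-c["cy"])/f,np.ones_like(u,float)],-1)@R.T
    c.update(ray=d,o=t,P=t+d*c["z_map"][...,None]); c["hsv"]=cv2.cvtColor(c["img"],cv2.COLOR_RGB2HSV); return c
def plane(c,uv,z):
    d=cv2.remap(c["ray"].astype(np.float32),np.float32(uv)[None,:,0],np.float32(uv)[None,:,1],cv2.INTER_LINEAR)[0].astype(float)
    return (c["o"]+d*((z-c["o"][2])/d[:,2])[:,None])[:,:2]
def rect(p):
    (c,s,a)=cv2.minAreaRect(np.float32(p)*1000); return np.round(c,1),np.round(s,1),round(a,1)
E
python3 - <<'E'
from h import *
from scipy import ndimage
C={n:cam(n) for n in("top","scene")}
def blobs(n,box,zr,ok=None,mn=15):
    c=C[n];P=c["P"];m=(P[...,0]>box[0])&(P[...,0]<box[1])&(P[...,1]>box[2])&(P[...,1]<box[3])&(P[...,2]>zr[0])&(P[...,2]<zr[1])
    if ok is not None: m&=ok(c["hsv"])
    l,k=ndimage.label(m,np.ones((3,3)))
    for i in range(1,k+1):
        q=P[l==i]
        if len(q)>=mn: print("  ",n,len(q),"z",np.median(q[:,2]).round(4),*rect(q[:,:2]))
t=C["top"]["P"]
for p in[(302,257),(284,248),(320,246),(250,205),(170,262),(389,187),(465,258),(304,125),(200,330)]: print(p,t[p[1],p[0]].round(3),C["top"]["hsv"][p[1],p[0]])
s=t[257,302]; bx=(s[0]-.13,s[0]+.13,s[1]-.13,s[1]+.13)
for zr in[(.098,.12),(.085,.098),(.036,.05),(.022,.036)]:
    print(zr); [blobs(n,bx,zr) for n in C]
g=lambda h:(h[...,0]>60)&(h[...,0]<90)&(h[...,1]>90)
print("green");[blobs(n,(.1,.9,-.6,.6),(-.01,.03),g,80) for n in C]
E
```

```text
(302, 257) [0.468 0.036 0.043] [ 33  12 221]
(284, 248) [0.487 0.076 0.091] [ 30  10 204]
(320, 246) [ 0.489 -0.006  0.105] [ 34   9 221]
(250, 205) [0.604 0.167 0.005] [ 74 113 138]
(170, 262) [0.464 0.361 0.007] [ 16 149 149]
(389, 187) [ 0.643 -0.191  0.012] [ 19 120 219]
(465, 258) [ 0.458 -0.375  0.006] [ 74 113 135]
(304, 125) [0.768 0.025 0.132] [15 72 99]
(200, 330) [ 0.301  0.284 -0.002] [ 14 167 173]
(0.098, 0.12)
   top 210 z 0.1054 [477.1  -8.7] [35.6 36.1] 83.8
   scene 94 z 0.1036 [477.7  -3.6] [39.1 40.2] 88.6
(0.085, 0.098)
   top 181 z 0.0912 [476.   78.1] [39.1 38.3] 44.6
   scene 52 z 0.0912 [485.1   0.8] [24.6 47.2] 34.7
   scene 82 z 0.0904 [475.3  82.9] [40.6 39.3] 54.3
(0.036, 0.05)
   top 927 z 0.0414 [474.3  37. ] [138.3  59.9] 88.7
   top 33 z 0.0418 [478.5  -9.2] [14.6 12.1] 79.5
   top 56 z 0.0413 [477.3  80.1] [17.  16.9] 88.8
   scene 347 z 0.0408 [476.   41.4] [143.4  64.1] 88.3
(0.022, 0.036)
   top 167 z 0.0292 [519.8 -13.1] [27.4 32.5] 88.7
   top 145 z 0.0294 [521.9  82.1] [29.7 27.6] 88.8
   top 155 z 0.029 [431.4  86. ] [31.5 28.4] 88.7
   top 128 z 0.0291 [430.3 -12.2] [29.3 21.4] 88.6
   scene 277 z 0.0292 [478.5  40.8] [121.3 145.3] 1.6
green
   top 1798 z 0.0054 [637.9 167. ] [101.2 143.5] 9.3
   top 1306 z 0.0053 [499.9 348.5] [143.2  56. ] 82.0
   top 1855 z 0.0058 [ 440.8 -368.6] [143.7  86.3] 76.7
   top 1356 z 0.0052 [432.2 358.8] [143.8  55.7] 82.1
   scene 187 z 0.0049 [ 413.1 -356.1] [141.4  64.2] 53.1
   scene 360 z 0.0049 [625.1 162.8] [ 87.  140.4] 7.5
   scene 517 z 0.0048 [426.3 355. ] [142.7  54.5] 81.6
   scene 552 z 0.005 [493.4 346.8] [141.6  53.9] 82.7
```

```bash
python3 - <<'E'
from h import *
from scipy import ndimage
C={n:cam(n) for n in("top","scene")}
def blobs(n,box,zr,mn=8):
    c=C[n];P=c["P"];m=(P[...,0]>box[0])&(P[...,0]<box[1])&(P[...,1]>box[2])&(P[...,1]<box[3])&(P[...,2]>zr[0])&(P[...,2]<zr[1])
    l,k=ndimage.label(m,np.ones((3,3)))
    for i in range(1,k+1):
        q=P[l==i]
        if len(q)>=mn: print("  ",n,len(q),"z",np.median(q[:,2]).round(4),*rect(q[:,:2]))
for nm,box,zr in[("tubes",(.55,.8,.08,.28),(.05,.07)),("posts",(.38,.6,-.5,-.27),(.063,.08)),("board",(.54,.76,-.31,-.08),(.009,.022)),("dowels",(.54,.76,-.31,-.08),(.048,.07)),("rimT",(.54,.76,.05,.28),(.009,.018)),("rimP",(.35,.56,-.49,-.25),(.009,.018)),("rimB",(.35,.6,.23,.5),(.009,.018)),("vase",(.68,.85,-.05,.09),(.11,.15))]:
    print(nm);[blobs(n,box,zr) for n in C]
# rack, pixel mask -> ray onto z=15mm
c=C["top"];h=c["hsv"];m=((h[...,0]>14)&(h[...,0]<26)&(h[...,2]>190)).astype(np.uint8); m[:, :350]=0;m[:,425:]=0;m[:155]=0;m[220:]=0
k=cv2.findContours(m,cv2.RETR_EXTERNAL,cv2.CHAIN_APPROX_NONE)[0]; k=max(k,key=cv2.contourArea)[:,0]
print("rack px->plane",rect(plane(c,k,.015)))
E
```

```text
tubes
   top 160 z 0.0553 [695.1 126.2] [39.7 39.1] 43.9
   top 159 z 0.0553 [687.8 173. ] [39.2 38.5] 43.6
   top 161 z 0.0554 [679.3 219.8] [39.5 38.6] 1.0
   scene 105 z 0.0545 [693.9 130.2] [42.2 39.2] 36.2
   scene 112 z 0.0542 [686.6 178. ] [42. 38.] 16.6
   scene 120 z 0.0545 [680.5 225.8] [44.4 38.9] 38.7
posts
   top 210 z 0.0693 [ 509.3 -333.8] [37.  35.9] 76.6
   top 215 z 0.0695 [ 498.4 -380.6] [37.8 36.3] 76.4
   top 214 z 0.0695 [ 487.9 -426.8] [36.9 36. ] 77.0
   scene 183 z 0.0677 [ 497.7 -376.2] [142.3  40.8] 76.3
board
   top 1814 z 0.0146 [ 646.2 -191.9] [111.1 130.2] 8.8
   scene 579 z 0.0139 [ 646.2 -185.8] [114.4 132.5] 8.7
dowels
   top 22 z 0.0568 [ 670.8 -239.2] [9.8 9.8] 82.5
   top 23 z 0.0569 [ 665.1 -204.9] [10.6 10.3] 41.9
   top 22 z 0.0571 [ 659.8 -170.9] [8.6 9.9] 0.6
   top 21 z 0.0566 [ 655.  -138.4] [10.   9.1] 88.6
   top 22 z 0.0569 [ 635.  -243.8] [10.   8.9] 11.9
   top 24 z 0.0569 [ 630.5 -211.1] [11.  11.2] 23.5
   top 22 z 0.0572 [ 625.1 -176.5] [ 9.4 11. ] 89.9
   top 21 z 0.0569 [ 619.4 -144.1] [10.4  9.5] 44.3
   scene 14 z 0.0535 [ 635.6
[... 813 characters left out ...]
0.0123 [648.  171.7] [147.1 164.2] 8.0
rimP
   top 445 z 0.0134 [ 460.  -371.9] [161.3 140.4] 77.2
   top 13 z 0.0126 [ 527.3 -379.8] [18.8  4.9] 78.0
   top 16 z 0.014 [ 512.8 -316.7] [ 2.  33.7] 77.1
   top 9 z 0.0132 [ 515.2 -433. ] [10.7  2.8] 89.3
   scene 215 z 0.012 [ 460.3 -363.6] [167.4 144.9] 76.9
rimB
   top 34 z 0.0119 [583.3 234.5] [31.4  6.3] 7.8
   top 820 z 0.0126 [466.8 350.9] [160.9 140. ] 81.9
   scene 543 z 0.0118 [466.3 355.5] [164.3 145.1] 82.1
   scene 24 z 0.0124 [580.9 238.7] [32.5  9.5] 18.2
vase
   top 300 z 0.1295 [774.4  24. ] [43.1 43.1] 52.7
   scene 202 z 0.1281 [774.1  30.7] [42.5 42.2] 48.0
rack px->plane (array([ 645.8, -191.3]), array([107.7, 128.1]), 8.7)
```

```bash
cat >> h.py <<'E'
from scipy.spatial.transform import Rotation as Ro
def down(a,tilt=0): # yaw a deg of tool x; tilt about tool y, deg
    a=np.radians(a); return Ro.from_matrix(np.array([[np.cos(a),np.sin(a),0],[np.sin(a),-np.cos(a),0],[0,0,-1]]))*Ro.from_euler("y",tilt,degrees=True)
def mv(x,y,z,a,tilt=0,start=None):
    "TCP target mm; prints shift/turn for servo; returns pose for chaining"
    if start is None:
        o=ctrl.get_obs(); w=o["eef_rot"]; start=(o["eef_pos"],Ro.from_quat([*w[1:],w[0]]))
    p=np.array([x,y,z])/1000; R=down(a,tilt)
    s=start[1].inv().apply(p-start[0]); r=(start[1].inv()*R).as_rotvec(degrees=True)
    n=max(np.linalg.norm(s)/.0417,np.linalg.norm(r)/7.16)
    print("shift",s.round(4),"turn",r.round(2),"rows>=%.1f"%n); return p,R
def st():
    o=ctrl.get_obs(); w=o["eef_rot"];R=Ro.from_quat([*w[1:],w[0]]).as_matrix()
    print("t%.1f"%o["time_s"],"q",o["q"].round(4).tolist(),"p",(o["eef_pos"]*1e3).round(1),"yaw %.1f"%np.degrees(np.arctan2(R[1,0],R[0,0])),"z",R[:,2].round(3),"F",o["wrist_force"].round(1),"open %.3f g %.1f"%(o["opening"],o["grasp_force"]))
    open("log.txt","a").write(repr((o["q"].tolist(),o["eef_pos"].tolist(),R.tolist()))+"\n")
E
python3 -c "
from h import *
st();s=mv(476,80,200,90);mv(476,80,80,90,0,s)"
```

```text
t0.3 q [-1.5223, 0.1811, 1.6073, 0.0, 1.3538, -0.2063] p [ 145.  -556.3  256. ] yaw 14.6 z [-0.     0.001 -1.   ] F [-0.6  0.1 -0.3] open 0.996 g 0.0
shift [ 0.4807 -0.5322  0.0564] turn [-2.00e-02 -3.00e-02 -7.54e+01] rows>=17.3
shift [0.   0.   0.12] turn [0. 0. 0.] rows>=2.9
```

Request:
servo_tool(
  series="-1 0.48 -0.532 0.056 0 0 -75.4;-1 0.48 -0.532 0.056 0 0 -75.4;-1 0.48 -0.532 0.056 0 0 -75.4;-1 0.48 -0.532 0.056 0 0 -75.4;-1 0.48 -0.532 0.056 0 0 -75.4;-1 0.48 -0.532 0.056 0 0 -75.4;-1 0.48 -0.532 0.056 0 0 -75.4;-1 0.48 -0.532 0.056 0 0 -75.4;-1 0.48 -0.532 0.056 0 0 -75.4;-1 0.48 -0.532 0.056 0 0 -75.4;-1 0.48 -0.532 0.056 0 0 -75.4;-1 0.48 -0.532 0.056 0 0 -75.4",
)

```text
time_s: 1.3
eef_pos: [0.3753, -0.1123, 0.2176]
eef_rot: [0.001, 0.706, 0.708, 0.0]
wrist_force: [0.7, -1.0, -0.3]
opening: 1.001
grasp_force: 0.0
```

```bash
python3 -c "
from h import *
st();s=mv(476,80,200,90);mv(476,80,80,90,0,s)"
```

```text
t1.3 q [-0.596, -0.2187, 2.0808, 0.0, 1.2781, -0.5994] p [ 375.3 -112.3  217.6] yaw 90.2 z [ 0.001 -0.001 -1.   ] F [ 0.7 -1.  -0.3] open 1.001 g 0.0
shift [0.1919 0.1013 0.0176] turn [0.07 0.05 0.19] rows>=5.2
shift [0.   0.   0.12] turn [0. 0. 0.] rows>=2.9
```

Request:
servo_tool(
  series="-1 0.192 0.101 0.017 0 0 0;-1 0.192 0.101 0.017 0 0 0;-1 0.192 0.101 0.017 0 0 0;-1 0.192 0.101 0.017 0 0 0;-1 0.192 0.101 0.017 0 0 0;-1 0.192 0.101 0.017 0 0 0;-1 0.192 0.101 0.017 0 0 0;-1 0.192 0.101 0.05 0 0 0;-1 0.192 0.101 0.08 0 0 0;-1 0.192 0.101 0.08 0 0 0;-1 0.192 0.101 0.08 0 0 0",
)

```text
time_s: 2.22
eef_pos: [0.4742, 0.0769, 0.1364]
eef_rot: [-0.002, 0.708, 0.707, -0.001]
wrist_force: [1.0, -1.2, 0.0]
opening: 1.003
grasp_force: 0.0
```

```bash
python3 - <<'E'
from h import *
st();mv(476,80,78,90)
c=cam("top");s=cam("scene")
a=cv2.resize(c["img"][180:320,220:400],None,fx=3,fy=3);b=cv2.resize(s["img"][130:250,290:440],(525,420))
cv2.imwrite("pics/a1.png",np.hstack([a,b])[:,:800][...,::-1])
E
```

```text
t2.2 q [-0.0868, 0.1226, 1.9392, -0.0003, 1.0841, -0.0853] p [474.2  76.9 136.4] yaw 89.9 z [-0.004  0.    -1.   ] F [ 1.  -1.2  0. ] open 1.003 g 0.0
shift [0.0031 0.0021 0.0584] turn [-0.25 -0.   -0.08] rows>=1.4
```

View pics/a1.png

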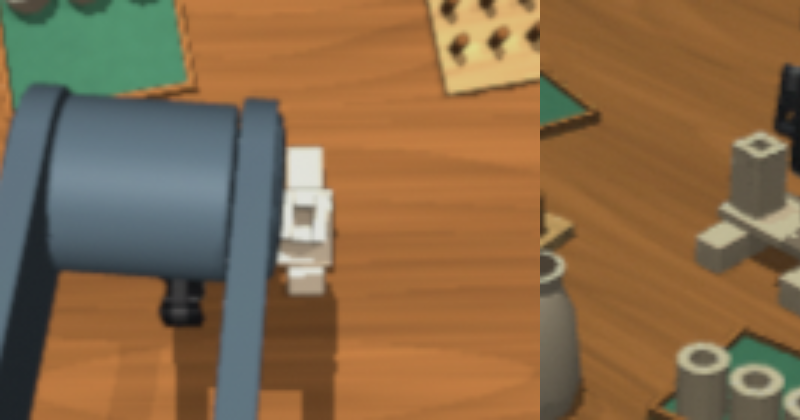

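Request:
servo_tool(
  series="-1 0.002 0.001 0.03 0 0 0;-1 0.002 0.001 0.058 0 0 0;-1 0.002 0.001 0.058 0 0 0;1 0.002 0.001 0.058 0 0 0;1 0.002 0.001 0.058 0 0 0;1 0.002 0.001 0.058 0 0 0;1 0.002 0.001 0.058 0 0 0;1 0.002 0.001 0.058 0 0 0;1 0.002 0.001 0.058 0 0 0;1 0.002 0.001 0.058 0 0 0",
)

```text
time_s: 3.15
eef_pos: [0.4784, 0.0797, 0.0818]
eef_rot: [0.001, 0.707, 0.707, 0.001]
wrist_force: [-2.5, -0.3, 8.0]
opening: 0.466
grasp_force: 59.8
```

```bash
python3 - <<'E'
from h import *
st()
s=mv(476,80,170,90)
s=mv(625,165,170,100,0,s)
# kinematic fit
from scipy.optimize import least_squares
L=[eval(l) for l in open("log.txt")]
for q,p,R in L:
    p=np.array(p);z=np.array(R)[:,2]
    print(np.hypot(*p[:2])**2-.118**2, np.sqrt(np.hypot(*p[:2])**2-.118**2).round(4),p[2].round(4),np.round(q[1:3],3))
E
```

```text
t3.1 q [-0.0801, 0.2232, 1.9583, -0.0003, 0.9566, -0.0802] p [478.4  79.7  81.8] yaw 90.0 z [ 0.004 -0.001 -1.   ] F [-2.5 -0.3  8. ] open 0.466 g 59.8
shift [ 0.0002 -0.0021 -0.0883] turn [0.2  0.03 0.01] rows>=2.1
shift [0.085 0.149 0.   ] turn [  0.   0. -10.] rows>=4.1
0.31651069564298967 0.5626 0.256 [0.181 1.607]
0.13955883031026448 0.3736 0.2176 [-0.219  2.081]
0.21682649388433733 0.4656 0.1364 [0.123 1.939]
0.22130047875191722 0.4704 0.0818 [0.223 1.958]
```

Request:
servo_tool(
  series="1 0 -0.002 -0.02 0 0 0;1 0 -0.002 -0.05 0 0 0;1 0 -0.002 -0.088 0 0 0;1 0.03 0.05 -0.088 0 0 -4;1 0.084 0.137 -0.088 0 0 -9.2;1 0.084 0.137 -0.088 0 0 -9.2;1 0.084 0.137 -0.088 0 0 -9.2;1 0.084 0.137 -0.088 0 0 -9.2;1 0.084 0.137 -0.05 0 0 -9.2;1 0.084 0.137 -0.02 0 0 -9.2;1 0.084 0.137 -0.01 0 0 -9.2;1 0.084 0.137 -0.01 0 0 -9.2",
)

```text
time_s: 4.15
eef_pos: [0.6111, 0.1636, 0.0864]
eef_rot: [-0.002, 0.648, 0.762, -0.002]
wrist_force: [-0.9, -0.7, -1.5]
opening: 0.463
grasp_force: 60.9
```

```bash
python3 - <<'E'
from h import *
st()
s=mv(615.4,164,49,99.2)
s=cam("scene")
P=s["P"];m=(P[...,0]>.57)&(P[...,0]<.64)&(P[...,1]>.12)&(P[...,1]<.21)&(s["hsv"][...,1]<60)&(s["hsv"][...,2]>90)
q=P[m]; print(len(q),q.min(0),q.max(0))
cv2.imwrite("pics/a2.png",cv2.resize(s["img"][170:290,290:440],(750,600))[...,::-1])
E
```

```text
t4.2 q [0.0743, 0.4996, 1.5616, -0.0, 1.087, -0.0863] p [611.1 163.6  86.4] yaw 99.2 z [-0.007 -0.001 -1.   ] F [-0.9 -0.7 -1.5] open 0.463 g 60.9
shift [-0.0003  0.0045  0.0374] turn [-0.38 -0.03 -0.  ] rows>=0.9
80 [0.57242905 0.12009735 0.00171656] [0.63993357 0.20990847 0.4474214 ]
```

View pics/a2.png

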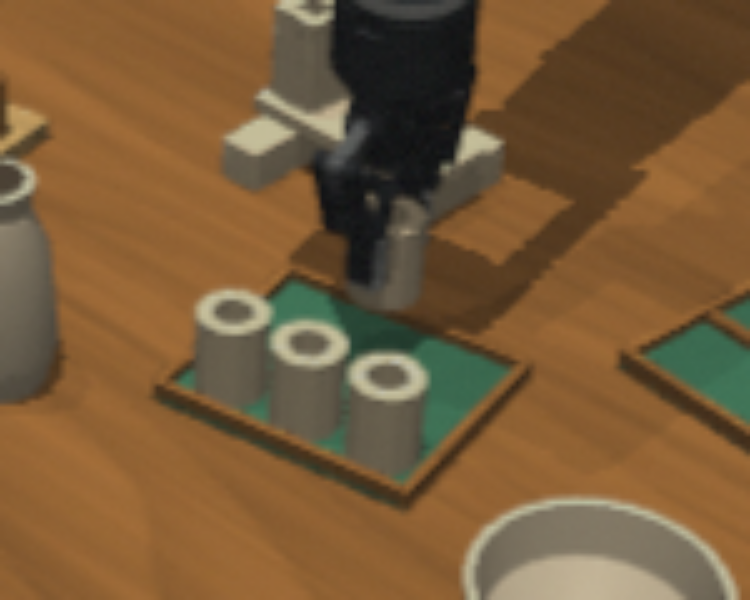

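The tube is held upright over the free floor (image 390,290), behind the three fixed tubes. Now I'll lower it.

Request:
servo_tool(
  series="1 0 0.006 0.015 0 0 0;1 0 0.006 0.03 0 0 0;1 0 0.006 0.036 0 0 0;1 0 0.006 0.037 0 0 0;1 0 0.006 0.038 0 0 0;1 0 0.006 0.039 0 0 0;1 0 0.006 0.039 0 0 0",
)

```text
time_s: 4.78
eef_pos: [0.6201, 0.1649, 0.051]
eef_rot: [0.0, 0.648, 0.762, 0.0]
wrist_force: [-0.2, -0.3, -0.7]
opening: 0.463
grasp_force: 60.9
```

```bash
python3 -c "
from h import *
st()"
```

```text
t4.8 q [0.0752, 0.5634, 1.5501, 0.0, 1.0271, -0.0854] p [620.1 164.9  51. ] yaw 99.2 z [ 0.001  0.    -1.   ] F [-0.2 -0.3 -0.7] open 0.463 g 60.9
```

Request:
servo_tool(
  series="1 0 0 0.001 0 0 0;1 0 0 0.002 0 0 0;1 0 0 0.003 0 0 0;1 0 0 0.004 0 0 0;1 0 0 0.005 0 0 0;1 0 0 0.005 0 0 0",
)

```text
time_s: 5.28
eef_pos: [0.6198, 0.1648, 0.0458]
eef_rot: [0.0, 0.648, 0.762, -0.0]
wrist_force: [-1.9, 0.3, 4.7]
opening: 0.466
grasp_force: 61.3
```

Request:
servo_tool(
  series="-0.3 0 0 0 0 0 0;-0.3 0 0 0 0 0 0;-0.3 0 0 0 0 0 0;-0.3 0 0 0 0 0 0;-0.3 0 0 -0.02 0 0 0;-0.3 0 0 -0.06 0 0 0;-1 0 0 -0.1 0 0 0;-1 0 0 -0.14 0 0 0;-1 0 0 -0.15 0 0 0",
)

```text
time_s: 6.03
eef_pos: [0.6233, 0.1652, 0.2034]
eef_rot: [0.004, 0.648, 0.762, 0.004]
wrist_force: [1.1, 0.4, 1.2]
opening: 0.998
grasp_force: 0.0
```

```bash
python3 -c "
from h import *
st();s=mv(478.5,-6,195,83.8);s=mv(478.5,-6,88,83.8,0,s)
c=cam('top');P=c['P'];m=(P[...,0]>.57)&(P[...,0]<.66)&(P[...,1]>.12)&(P[...,1]<.21)&(P[...,2]>.045)&(P[...,2]<.065);print(m.sum(),rect(P[m][:,:2]),np.median(P[m][:,2]))"
```

```text
t6.0 q [0.0754, 0.373, 1.4773, 0.0, 1.2797, -0.0854] p [623.3 165.2 203.4] yaw 99.2 z [ 0.011  0.001 -1.   ] F [1.1 0.4 1.2] open 0.998 g 0.0
shift [-0.1458 -0.1705  0.0066] turn [ 0.66 -0.03 15.41] rows>=5.4
shift [0.    0.    0.107] turn [0. 0. 0.] rows>=2.6
82 (array([620.6, 151.9]), array([39.1, 18.1]), 1.3) 0.054854976983010506
```

Request:
servo_tool(
  series="-1 -0.146 -0.171 0.007 0 0 15.4;-1 -0.146 -0.171 0.007 0 0 15.4;-1 -0.146 -0.171 0.007 0 0 15.4;-1 -0.146 -0.171 0.007 0 0 15.4;-1 -0.146 -0.171 0.007 0 0 15.4;-1 -0.146 -0.171 0.007 0 0 15.4;-1 -0.146 -0.171 0.007 0 0 15.4;-1 -0.146 -0.171 0.03 0 0 15.4;-1 -0.146 -0.171 0.04 0 0 15.4;-1 -0.146 -0.171 0.04 0 0 15.4",
)

```text
time_s: 6.92
eef_pos: [0.4724, -0.0058, 0.1525]
eef_rot: [-0.002, 0.744, 0.668, -0.001]
wrist_force: [-0.8, 1.3, -0.0]
opening: 0.999
grasp_force: 0.0
```

```bash
python3 -c "
from h import *
st();s=mv(478.5,-6,87,83.8)"
```

```text
t6.9 q [-0.2644, 0.0806, 1.9473, 0.0002, 1.1193, -0.1563] p [472.4  -5.8 152.5] yaw 83.8 z [-0.005  0.002 -1.   ] F [-0.8  1.3 -0. ] open 0.999 g 0.0
shift [0.0004 0.0064 0.0654] turn [-0.32 -0.06  0.  ] rows>=1.6
```

Request:
servo_tool(
  series="-1 0 0.003 0.03 0 0 0;-1 0 0.003 0.06 0 0 0;-1 0 0.003 0.065 0 0 0;-1 0 0.003 0.065 0 0 0;1 0 0.003 0.065 0 0 0;1 0 0.003 0.065 0 0 0;1 0 0.003 0.065 0 0 0;1 0 0.003 0.065 0 0 0;1 0 0.003 0.065 0 0 0;1 0 0.003 0.065 0 0 0;1 0 0.003 0.065 0 0 0",
)

```text
time_s: 7.83
eef_pos: [0.4783, -0.0072, 0.0918]
eef_rot: [0.001, 0.744, 0.668, 0.001]
wrist_force: [-0.8, 0.6, 5.6]
opening: 0.414
grasp_force: 60.6
```

```bash
python3 -c "
from h import *
st();s=mv(478,-6,170,83.8);c,sn=np.cos(np.radians(-12.9)),np.sin(np.radians(-12.9))
x,y=460-31*c,-369.5-31*sn;print(x,y);s=mv(x,y,170,77.1,0,s)"
```

```text
t7.8 q [-0.2639, 0.1916, 1.9706, 0.0001, 0.9768, -0.1557] p [478.3  -7.2  91.8] yaw 83.8 z [ 0.002 -0.001 -1.   ] F [-0.8  0.6  5.6] open 0.414 g 60.6
shift [ 0.0011 -0.0002 -0.0782] turn [ 0.14  0.02 -0.  ] rows>=1.9
429.7824029800721 -362.57924640366053
shift [-0.3597 -0.0094  0.    ] turn [0.  0.  6.7] rows>=8.6
```

Request:
servo_tool(
  series="1 0 0 -0.02 0 0 0;1 0 0 -0.05 0 0 0;1 0 0 -0.078 0 0 0;1 -0.36 -0.009 -0.078 0 0 6.7;1 -0.36 -0.009 -0.078 0 0 6.7;1 -0.36 -0.009 -0.078 0 0 6.7;1 -0.36 -0.009 -0.078 0 0 6.7;1 -0.36 -0.009 -0.078 0 0 6.7;1 -0.36 -0.009 -0.078 0 0 6.7;1 -0.36 -0.009 -0.078 0 0 6.7;1 -0.36 -0.009 -0.078 0 0 6.7;1 -0.36 -0.009 -0.078 0 0 6.7",
)

```text
time_s: 8.83
eef_pos: [0.4284, -0.3678, 0.1689]
eef_rot: [0.001, 0.783, 0.622, -0.0]
wrist_force: [-0.5, -1.2, -0.7]
opening: 0.413
grasp_force: 60.3
```

Request:
servo_tool(
  series="1 0 0 0 0 0 0;1 0 0 0 0 0 0",
)

```text
time_s: 9.0
eef_pos: [0.4287, -0.3652, 0.1683]
eef_rot: [-0.0, 0.783, 0.622, 0.0]
wrist_force: [-0.3, 0.9, -1.2]
opening: 0.418
grasp_force: 60.3
```

```bash
python3 -c "
from h import *
st();s=mv(431,-362.6,62,77.1)"
```

```text
t9.0 q [-0.9163, 0.2493, 1.7141, 0.0002, 1.1785, -0.6882] p [ 428.7 -365.2  168.3] yaw 76.9 z [-0.  0. -1.] F [-0.3  0.9 -1.2] open 0.418 g 60.3
shift [0.003  0.0017 0.1063] turn [-0.01 -0.02 -0.17] rows>=2.6
```

Request:
servo_tool(
  series="1 0.003 0.003 0.03 0 0 0;1 0.003 0.003 0.07 0 0 0;1 0.003 0.003 0.095 0 0 0;1 0.003 0.003 0.1 0 0 0;1 0.003 0.003 0.104 0 0 0;1 0.003 0.003 0.106 0 0 0;1 0.003 0.003 0.107 0 0 0;1 0.003 0.003 0.108 0 0 0;1 0.003 0.003 0.109 0 0 0;1 0.003 0.003 0.11 0 0 0;1 0.003 0.003 0.11 0 0 0",
)

```text
time_s: 9.92
eef_pos: [0.4332, -0.3619, 0.0588]
eef_rot: [0.0, 0.782, 0.623, -0.0]
wrist_force: [1.0, 0.7, -1.5]
opening: 0.413
grasp_force: 60.3
```

Request:
servo_tool(
  series="1 0 0 0.001 0 0 0;1 0 0 0.002 0 0 0;1 0 0 0.003 0 0 0;1 0 0 0.0035 0 0 0;1 0 0 0.0035 0 0 0",
)

```text
time_s: 10.33
eef_pos: [0.4331, -0.3618, 0.0559]
eef_rot: [-0.0, 0.782, 0.623, -0.0]
wrist_force: [-3.4, 2.4, 8.3]
opening: 0.418
grasp_force: 61.5
```

Request:
servo_tool(
  series="-0.25 0 0 0 0 0 0;-0.25 0 0 0 0 0 0;-0.25 0 0 0 0 0 0;-0.25 0 0 0 0 0 0;-0.25 0 0 -0.02 0 0 0;-0.25 0 0 -0.05 0 0 0;-0.25 0 0 -0.09 0 0 0;-1 0 0 -0.13 0 0 0;-1 0 0 -0.16 0 0 0;-1 0.1 0 -0.19 0 -20 0;-1 0.1 0 -0.19 0 -20 0;-1 0.1 0 -0.19 0 -20 0",
)

```text
time_s: 11.33
eef_pos: [0.4559, -0.2633, 0.2477]
eef_rot: [0.112, 0.771, 0.612, -0.136]
wrist_force: [1.2, -0.4, -0.9]
opening: 0.997
grasp_force: 0.0
```

```bash
python3 - <<'E'
from h import *
st()
c=cam("top");P=c["P"]
m=(P[...,0]>.40)&(P[...,0]<.47)&(P[...,1]>-.41)&(P[...,1]<-.32)&(P[...,2]>.06)&(P[...,2]<.08);print("post",m.sum(),rect(P[m][:,:2]) if m.sum()>3 else "")
m=(P[...,0]>.36)&(P[...,0]<.6)&(P[...,1]>-.08)&(P[...,1]<.15)&(P[...,2]>.036)&(P[...,2]<.05);print("batt",m.sum(),rect(P[m][:,:2]))
L=[eval(l) for l in open("log.txt")]
A=[];b=[]
for q,p,R in L[:-1]:
    if R[2][2]>-.9999: continue
    r=np.sqrt(p[0]**2+p[1]**2-.118**2)
    s,t=q[1],q[1]+q[2]
    A+=[[1,0,np.sin(s),np.sin(t),np.cos(t)],[0,1,np.cos(s),np.cos(t),-np.sin(t)]];b+=[r,p[2]]
x,res,_,sv=np.linalg.lstsq(np.array(A),np.array(b),rcond=None);print("a1,H-d6,L2,L3,e",x.round(4),res,len(b))
E
```

```text
t11.3 q [-0.5655, 0.0485, 1.8097, -0.3603, 1.1788, -0.2155] p [ 455.9 -263.3  247.7] yaw 76.8 z [-0.072 -0.34  -0.938] F [ 1.2 -0.4 -0.9] open 0.997 g 0.0
post 39 (array([ 417.5, -361.3]), array([30.1,  7.7]), 71.1)
batt 1462 (array([474.2,  36.8]), array([138.2,  59.9]), 88.7)
a1,H-d6,L2,L3,e [2.000e-04 2.160e-02 4.394e-01 5.155e-01 8.860e-02] [1.97662367e-05] 20
```

```bash
cat > kin.py <<'E'
from h import *
from scipy.optimize import least_squares
K=[.118,0,.4394,.5155,.0886]; D6=[None,None]
lo=np.array([-2.99,-.89,.3,-1.14,0,-3.12]);hi=np.array([2.99,2.07,2.58,4.28,2.63,3.12])
def fk(q,P):
    lat,a1,L2,L3,e,H,d6=P; s,t=q[1],q[1]+q[2]
    Rb=Ro.from_euler("z",q[0]); wc=Rb.apply([a1+L2*np.sin(s)+L3*np.sin(t)+e*np.cos(t),lat,H+L2*np.cos(s)+L3*np.cos(t)-e*np.sin(t)])
    R=Rb*Ro.from_euler("y",t)*Ro.from_euler("z",q[3])*Ro.from_euler("y",q[4])*Ro.from_euler("z",q[5]+np.pi/2)
    return wc+d6*R.as_matrix()[:,2],R,wc
L=[eval(l) for l in open("log.txt")]
def fit():
    f=lambda P:np.concatenate([fk(q,P)[0]-p for q,p,R in L])
    r=least_squares(f,[.118,0,.44,.515,.0886,.35,.3]); return r.x,np.abs(r.fun).max()
def ik(p,R,P,q0):
    f=lambda q:np.concatenate([(fk(q,P)[0]-p)*10,(fk(q,P)[1].inv()*R).as_rotvec()])
    best=None
    for k in range(6):
        g=np.clip(np.array(q0)+np.random.default_rng(k).normal(0,.3 if k else 0,6),lo+.01,hi-.01)
        r=least_squares(f,g,bounds=(lo,hi))
        if best is None or r.cost<best.cost: best=r
    return best.x,best.cost
E
python3 - <<'E'
from kin import *
P,m=fit();print(P.round(4),m)
for q,p,R in L[-1:]: print((fk(q,P)[1].as_matrix()-R).round(3).tolist())
c=cam("top");Q=c["P"]
m=(Q[...,0]>.5)&(Q[...,0]<1)&(Q[...,1]<-.25)&(Q[...,2]>.08);q=Q[m];print("bucket",q.min(0).round(3),q.max(0).round(3),rect(q[:,:2]))
# batt standing in slot s; grip off mm above batt centre; tool z direction along +rack x, tool tilt T (90=horizontal)
ra=np.radians(98.9);ux=np.array([np.cos(ra),np.sin(ra),0])
for s in(-34,0,34):
  sl=np.array([.646,-.1895,0])+ux*s/1000
  for T in(90,75,60,-60,-50):
    a=98.9;R=down(a,T);z=R.as_matrix()[:,2]
    g=sl+[0,0,.015+.07+.017]; tcp=g-.006*z
    q,cost=ik(tcp,R,P,[-.4,.6,1.5,1.5 if T>0 else -1,1.5,0]);f=fk(q,P)
    print(s,T,"z",z.round(2),"cost %.1e"%cost,q.round(2),"wc",f[2].round(3))
E
```

```text
[ 0.1178 -0.      0.4382  0.5145  0.0855  0.3134  0.2939] 2.4099722217840736e-11
[[0.0, -0.0, -0.0], [-0.0, -0.0, 0.0], [-0.0, -0.0, 0.0]]
bucket [ 0.684 -0.513  0.08 ] [ 0.843 -0.351  0.169] (array([ 762.6, -432.1]), array([157.7, 159.3]), 18.6)
-34 90 z [-0.15  0.99 -0.  ] cost 6.3e-30 [-0.78  1.38  0.62  1.06  2.39 -0.66] wc [ 0.698 -0.519  0.102]
-34 75 z [-0.15  0.95 -0.26] cost 4.7e-30 [-0.77  1.23  0.74  0.82  2.23 -0.79] wc [ 0.696 -0.509  0.18 ]
-34 60 z [-0.13  0.86 -0.5 ] cost 1.8e-28 [-0.75  1.08  0.87  0.64  2.04 -0.87] wc [ 0.691 -0.48   0.252]
-34 -60 z [ 0.13 -0.86 -0.5 ] cost 8.8e-03 [-0.16  0.66  1.57 -1.14  1.04  0.41] wc [0.634 0.019 0.28 ]
-34 -50 z [ 0.12 -0.76 -0.64] cost 2.9e-30 [-0.19  0.6   1.62 -1.11  0.93  0.37] wc [0.616 0.004 0.295]
0 90 z [-0.15  0.99 -0.  ] cost 3.7e-30 [-0.75  1.32  0.74  1.03  2.34 -0.72] wc [ 0.692 -0.486  0.102]
0 75 z [-0.15  0.95 -0.26] cost 3.8e-30 [-0.74  1.18  0.84  0.82  2.17 -0.82] wc [ 0.691 -0.476  0.18 ]
0 60 z [-0.13  0.86 -0.5 ] cost 4.2e-30 [-0.72  1.03  0.96  0.65  1.99 -0.88] wc [ 0.686 -0.446  0.252]
0 -60 z [ 0.13 -0.86 -0.5 ] cost 6.9e-03 [-0.1   0.65  1.58 -1.14  1.08  0.46] wc [0.627 0.055 0.276]
0 -50 z [ 0.12 -0.76 -0.64] cost 3.5e-30 [-0.13  0.59  1.63 -1.1   0.97  0.4 ] wc [0.61  0.037 0.295]
34 90 z [-0.15  0.99 -0.  ] cost 1.3e-26 [-0.73  1.27  0.84  1.01  2.29 -0.76] wc [ 0.687 -0.452  0.102]
34 75 z [-0.15  0.95 -0.26] cost 2.9e-28 [-0.72  1.13  0.94  0.82  2.13 -0.84] wc [ 0.686 -0.442  0.18 ]
34 60 z [-0.13  0.86 -0.5 ] cost 1.6e-29 [-0.69  0.98  1.05  0.66  1.94 -0.88] wc [ 0.681 -0.413  0.252]
34 -60 z [ 0.13 -0.86 -0.5 ] cost 4.9e-03 [-0.04  0.66  1.59 -1.14  1.12  0.5 ] wc [0.619 0.091 0.272]
34 -50 z [ 0.12 -0.76 -0.64] cost 4.2e-30 [-0.08  0.59  1.64 -1.08  1.01  0.43] wc [0.605 0.071 0.295]
```

```bash
cat >> kin.py <<'E'
P=np.array([.1178,0,.4382,.5145,.0855,.3134,.2939])
def g2tcp(g,a,T): # grasp point mm -> tcp mm
    return np.array(g)-6*down(a,T).as_matrix()[:,2]
def go(g,a,T,start=None,dz=0):
    t=g2tcp(g,a,T)+[0,0,dz]; r=mv(*t,a,T,start)
    q,c=ik(r[0],r[1],P,ctrl.get_obs()["q"]); print("   tcp",t.round(1),"q",q.round(2),"cost %.0e"%c); return r
E
python3 - <<'E'
from kin import *
st()
s=go([475.7,24,36],88.7,45,None,130);s=go([475.7,24,36],88.7,45,s)
E
```

```text
t11.4 q [-0.5589, 0.0505, 1.8113, -0.3576, 1.1799, -0.2204] p [ 456.9 -259.   245.6] yaw 77.5 z [-0.073 -0.336 -0.939] F [ 0.7 -0.2 -0.4] open 0.998 g 0.0
shift [ 0.2853 -0.042  -0.0244] turn [  2.63  64.91 -11.48] rows>=9.2
   tcp [475.6  19.8 170.2] q [-0.61  0.26  1.9   0.63  1.5  -0.81] cost 9e-31
shift [-0.0919  0.      0.0919] turn [0. 0. 0.] rows>=3.1
   tcp [475.6  19.8  40.2] q [-0.61  0.53  1.9   0.66  1.29 -0.97] cost 3e-30
```

Request:
servo_tool(
  series="-1 0.285 -0.042 -0.024 2.6 64.9 -11.5;-1 0.285 -0.042 -0.024 2.6 64.9 -11.5;-1 0.285 -0.042 -0.024 2.6 64.9 -11.5;-1 0.285 -0.042 -0.024 2.6 64.9 -11.5;-1 0.285 -0.042 -0.024 2.6 64.9 -11.5;-1 0.285 -0.042 -0.024 2.6 64.9 -11.5;-1 0.285 -0.042 -0.024 2.6 64.9 -11.5;-1 0.285 -0.042 -0.024 2.6 64.9 -11.5;-1 0.285 -0.042 -0.024 2.6 64.9 -11.5;-1 0.285 -0.042 -0.024 2.6 64.9 -11.5;-1 0.285 -0.042 -0.024 2.6 64.9 -11.5;-1 0.285 -0.042 -0.024 2.6 64.9 -11.5",
)

```text
time_s: 12.43
eef_pos: [0.4762, 0.0134, 0.1695]
eef_rot: [-0.267, 0.664, 0.642, 0.274]
wrist_force: [0.6, 0.3, -0.3]
opening: 1.005
grasp_force: 0.0
```

```bash
python3 - <<'E'
from kin import *
st()
s=go([475.7,24,36],88.7,45,None,40);s=go([475.7,24,36],88.7,45)
E
```

```text
t12.4 q [-0.6261, 0.2677, 1.8967, 0.6272, 1.504, -0.8101] p [476.2  13.4 169.5] yaw 88.1 z [ 0.022  0.707 -0.707] F [ 0.6  0.3 -0.3] open 1.005 g 0.0
shift [-0.0587 -0.0007  0.0676] turn [ 0.33 -0.01 -0.45] rows>=2.1
   tcp [475.6  19.8  80.2] q [-0.61  0.44  1.91  0.64  1.35 -0.92] cost 2e-30
shift [-0.0869 -0.0006  0.0959] turn [ 0.33 -0.01 -0.45] rows>=3.1
   tcp [475.6  19.8  40.2] q [-0.61  0.53  1.9   0.66  1.29 -0.97] cost 4e-30
```

Request:
servo_tool(
  series="-1 -0.059 -0.001 0.068 0 0 -0.5;-1 -0.059 -0.001 0.068 0 0 -0.5;-1 -0.059 -0.001 0.068 0 0 -0.5;-1 -0.059 -0.001 0.068 0 0 -0.5;-1 -0.059 -0.001 0.068 0 0 -0.5",
)

```text
time_s: 12.85
eef_pos: [0.4758, 0.0209, 0.0816]
eef_rot: [-0.266, 0.66, 0.646, 0.276]
wrist_force: [0.1, -0.2, 0.5]
opening: 1.001
grasp_force: 0.0
```

```bash
python3 - <<'E'
from kin import *
st()
s=go([475.7,24,36],88.7,45)
c=cam("scene");cv2.imwrite("pics/a3.png",cv2.resize(c["img"][140:240,310:430],(720,600))[...,::-1])
E
```

```text
t12.8 q [-0.6143, 0.4349, 1.9127, 0.6497, 1.3527, -0.9248] p [475.8  20.9  81.6] yaw 89.0 z [ 0.021  0.708 -0.706] F [ 0.1 -0.2  0.5] open 1.001 g 0.0
shift [-0.0301 -0.0005  0.0284] turn [ 0.29 -0.08  0.22] rows>=1.0
   tcp [475.6  19.8  40.2] q [-0.61  0.53  1.9   0.66  1.29 -0.97] cost 2e-30
```

View pics/a3.png

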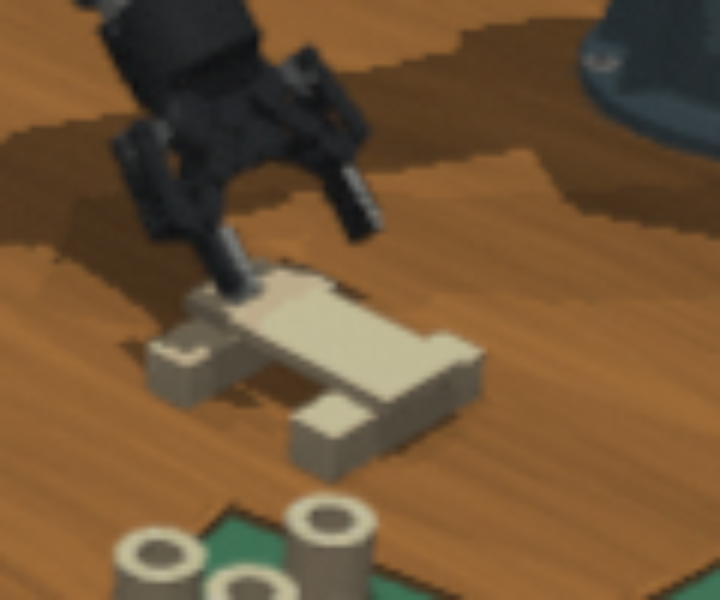

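The open fingers straddle the half-shelf between the bars: the near tip is at about (240,290) and the left bar end is at (185,370). Clearance looks fine, so I'll descend and close.

Request:
servo_tool(
  series="-1 -0.01 0 0.01 0 0 0;-1 -0.02 0 0.02 0 0 0;-1 -0.029 0 0.028 0 0 0;-1 -0.029 0 0.028 0 0 0;-1 -0.029 0 0.028 0 0 0",
)

```text
time_s: 13.32
eef_pos: [0.4765, 0.0196, 0.0415]
eef_rot: [-0.265, 0.66, 0.646, 0.277]
wrist_force: [0.1, 0.3, 0.1]
opening: 1.001
grasp_force: 0.0
```

```bash
python3 - <<'E'
from kin import *
st()
s=go([475.7,24,36],88.7,45)
E
```

```text
t13.3 q [-0.616, 0.5222, 1.9023, 0.6615, 1.291, -0.9749] p [476.5  19.6  41.5] yaw 89.1 z [ 0.023  0.707 -0.707] F [0.1 0.3 0.1] open 1.001 g 0.0
shift [-0.0008 -0.0009  0.001 ] turn [ 0.38 -0.04  0.26] rows>=0.1
   tcp [475.6  19.8  40.2] q [-0.61  0.53  1.9   0.66  1.29 -0.97] cost 4e-29
```

Request:
servo_tool(
  series="1 0 0 0 0 0 0;1 0 0 0 0 0 0;1 0 0 0 0 0 0;1 0 0 0 0 0 0;1 0 0 0 0 0 0;1 0 0 0 0 0 0;1 0.004 0 -0.004 0 0 0;1 0.02 0 -0.02 0 0 0;1 0.045 0 -0.045 0 0 0;1 0.07 0 -0.07 0 0 0;1 0.07 0 -0.07 0 0 0",
)

```text
time_s: 14.23
eef_pos: [0.4777, 0.0186, 0.1446]
eef_rot: [-0.262, 0.659, 0.648, 0.278]
wrist_force: [1.4, -0.8, -1.6]
opening: 0.69
grasp_force: 65.2
```

```bash
python3 - <<'E'
from kin import *
st()
c=cam("scene");cv2.imwrite("pics/a4.png",cv2.resize(c["img"][90:240,290:440],(600,600))[...,::-1])
ra=np.radians(98.9);ux=np.array([np.cos(ra),np.sin(ra),0])
sl=np.array([646,-189.5,0])+ux*34
print(sl)
for h in(90,3): 
  s=go(sl+[0,0,100+h],98.9,-45,None if h==90 else s)
E
```

```text
t14.2 q [-0.6167, 0.3086, 1.9085, 0.6373, 1.4518, -0.8524] p [477.7  18.6 144.6] yaw 89.4 z [ 0.027  0.705 -0.709] F [ 1.4 -0.8 -1.6] open 0.690 g 65.2
[ 640.73984687 -155.90936456    0.        ]
shift [-0.0826  0.168  -0.1531] turn [  0.77 -89.53 -11.41] rows>=12.6
   tcp [ 640.1 -151.7  194.2] q [-0.11  0.42  1.62 -0.9   1.06  0.18] cost 1e-26
shift [0.0615 0.     0.0615] turn [0. 0. 0.] rows>=2.1
   tcp [ 640.1 -151.7  107.2] q [-0.11  0.56  1.64 -0.97  0.97  0.33] cost 4e-30
```

View pics/a4.png

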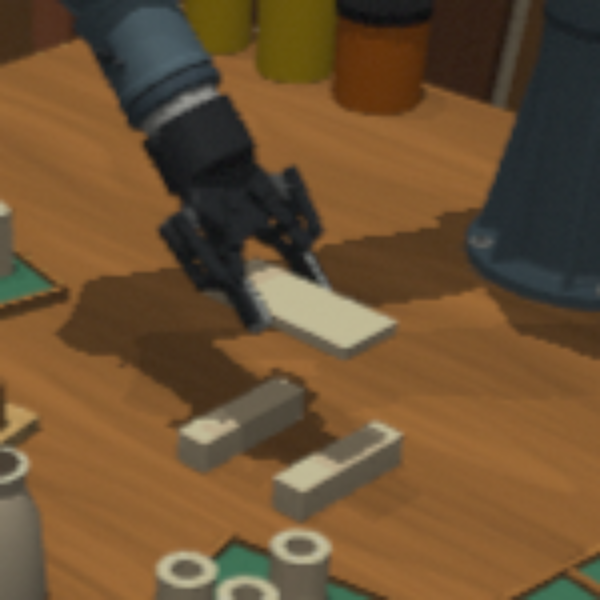

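Request:
servo_tool(
  series="1 0.03 0 -0.03 0 0 0;1 0.03 0 -0.06 0 -5 0;1 -0.083 0.168 -0.153 0.8 -89.5 -11.4;1 -0.083 0.168 -0.153 0.8 -89.5 -11.4;1 -0.083 0.168 -0.153 0.8 -89.5 -11.4;1 -0.083 0.168 -0.153 0.8 -89.5 -11.4;1 -0.083 0.168 -0.153 0.8 -89.5 -11.4;1 -0.083 0.168 -0.153 0.8 -89.5 -11.4;1 -0.083 0.168 -0.153 0.8 -89.5 -11.4;1 -0.083 0.168 -0.153 0.8 -89.5 -11.4;1 -0.083 0.168 -0.153 0.8 -89.5 -11.4;1 -0.083 0.168 -0.153 0.8 -89.5 -11.4",
)

```text
time_s: 15.28
eef_pos: [0.6384, -0.1503, 0.1881]
eef_rot: [0.208, 0.635, 0.723, -0.173]
wrist_force: [-0.1, -1.2, -2.7]
opening: 0.686
grasp_force: 65.7
```

```bash
python3 - <<'E'
from kin import *
st()
s=go([640.7,-155.9,190],98.9,-45)
E
```

```text
t15.3 q [-0.1913, 0.3832, 1.5914, -0.6004, 1.0495, -0.0456] p [ 638.4 -150.3  188.1] yaw 97.2 z [ 0.08  -0.515 -0.854] F [-0.1 -1.2 -2.7] open 0.686 g 65.7
shift [-0.0046  0.0015 -0.0044] turn [ -0.19 -13.61  -1.48] rows>=1.9
   tcp [ 640.  -151.7  194.2] q [-0.11  0.42  1.62 -0.9   1.06  0.18] cost 2e-31
```

Request:
servo_tool(
  series="1 -0.005 0.001 -0.004 -0.2 -7 -0.8;1 -0.005 0.001 -0.004 -0.2 -13.6 -1.5;1 -0.005 0.001 -0.004 -0.2 -13.6 -1.5;1 -0.005 0.001 -0.004 -0.2 -13.6 -1.5;1 -0.005 0.001 -0.004 -0.2 -13.6 -1.5",
)

```text
time_s: 15.7
eef_pos: [0.6394, -0.153, 0.194]
eef_rot: [0.287, 0.602, 0.703, -0.247]
wrist_force: [0.0, 0.7, -0.7]
opening: 0.692
grasp_force: 65.8
```

```bash
python3 - <<'E'
from kin import *
st()
s=go([640.7,-155.9,190],98.9,-45)
c=cam("scene");t=cam("top")
a=cv2.resize(c["img"][80:230,220:340],(480,600));b=cv2.resize(t["img"][140:230,330:410],(320,360));b=np.vstack([b,np.zeros((240,320,3),np.uint8)])
cv2.imwrite("pics/a5.png",np.hstack([a,b])[...,::-1])
for n,k in(("scene",c),("top",t)):
    Q=k["P"];h=k["hsv"];m=(Q[...,0]>.58)&(Q[...,0]<.71)&(Q[...,1]>-.22)&(Q[...,1]<-.10)&(Q[...,2]>.09)&(Q[...,2]<.27)&(h[...,1]<70)&(h[...,2]>110)
    q=Q[m];print(n,len(q))
    if len(q)>20:
        print(q.min(0).round(3),q.max(0).round(3))
        ce=q.mean(0);w,v=np.linalg.eigh(np.cov((q-ce).T));print(ce.round(3),w,v[:,0].round(3))
E
```

```text
t15.7 q [-0.1113, 0.4211, 1.6207, -0.8857, 1.0628, 0.1742] p [ 639.4 -153.   194. ] yaw 98.8 z [ 0.106 -0.693 -0.713] F [ 0.   0.7 -0.7] open 0.692 g 65.8
shift [ 0.0006  0.0008 -0.001 ] turn [-0.12 -0.51 -0.06] rows>=0.1
   tcp [ 640.  -151.7  194.2] q [-0.11  0.42  1.62 -0.9   1.06  0.18] cost 1e-30
scene 27
[ 0.614 -0.161  0.242] [ 0.67  -0.147  0.247]
[ 0.643 -0.154  0.244] [8.94060887e-07 9.98695066e-06 2.99467628e-04] [ 0.037 -0.205  0.978]
top 199
[ 0.604 -0.176  0.193] [ 0.675 -0.146  0.248]
[ 0.638 -0.159  0.241] [1.44978599e-05 1.25288984e-04 3.65010056e-04] [-0.18   0.984 -0.004]
```

View pics/a5.png

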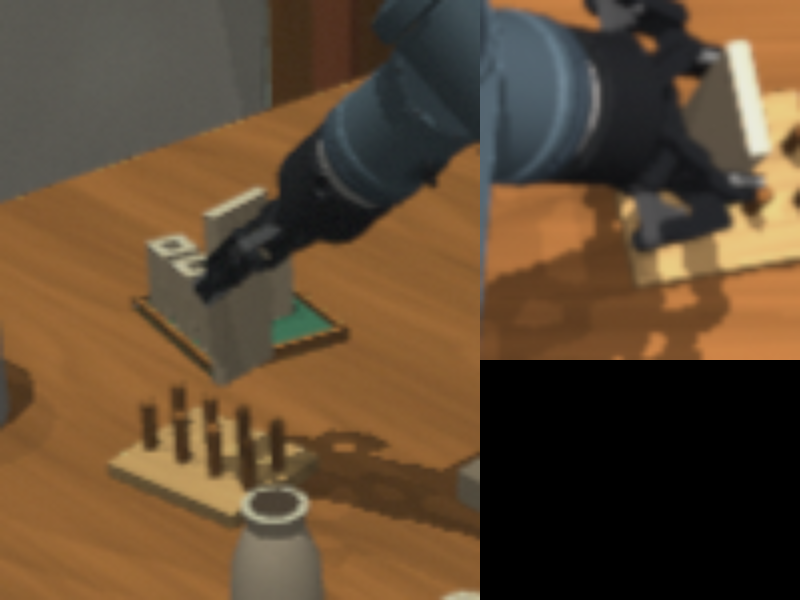

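The half-shelf hangs upright above the rack, on the slot nearest the robot. Before lowering I'll measure its top edge against the dowels in the same camera frames.

```bash
python3 - <<'E'
from kin import *
st()
for n in("scene","top"):
    k=cam(n);Q=k["P"];h=k["hsv"];b=(Q[...,0]>.58)&(Q[...,0]<.71)&(Q[...,1]>-.22)&(Q[...,1]<-.10)
    q=Q[b&(Q[...,2]>.240)&(Q[...,2]<.255)&(h[...,2]>150)];print(n,len(q),rect(q[:,:2]),np.median(q,0).round(4))
    m=(h[...,1]<90)&(h[...,2]>60)
    for z in(.13,.16,.19,.22):
        q=Q[b&m&(abs(Q[...,2]-z)<.012)]; print(z,len(q),np.median(q,0).round(4) if len(q) else "", np.polyfit(q[:,0],q[:,1],1).round(3) if len(q)>8 else "")
E
```

```text
t15.8 q [-0.1124, 0.42, 1.6197, -0.8873, 1.0629, 0.1754] p [ 640.  -154.1  195.4] yaw 98.6 z [ 0.107 -0.694 -0.712] F [-0.8 -0.7 -2.2] open 0.689 g 65.8
scene 27 (array([ 638.4, -156. ]), array([59.4,  9.7]), 10.5) [ 0.6426 -0.1567  0.2455]
0.13 102 [ 0.6446 -0.1508  0.1303] [ 0.098 -0.214]
0.16 115 [ 0.6466 -0.1514  0.1596] [ 0.068 -0.195]
0.19 35 [ 0.6372 -0.1515  0.1804] [ 0.106 -0.219]
0.22 28 [ 0.6673 -0.1505  0.2266] [-0.057 -0.113]
top 188 (array([ 662.4, -146.3]), array([110.1,  32.8]), 32.5) [ 0.6397 -0.1598  0.2461]
0.13 12 [ 0.6585 -0.1516  0.1336] [ 0.142 -0.245]
0.16 36 [ 0.6509 -0.1529  0.1619] [ 0.146 -0.248]
0.19 84 [ 0.6362 -0.1552  0.1928] [ 0.291 -0.343]
0.22 138 [ 0.6358 -0.1544  0.218 ] [ 0.144 -0.245]
```

```bash
python3 - <<'E'
from kin import *
for z in (187,140,105,101,99): go([640.1,-155.1,z],98.9,-45)
E
```

```text
shift [ 0.0056 -0.      0.0009] turn [-0.07 -0.34 -0.24] rows>=0.1
   tcp [ 639.4 -150.9  191.2] q [-0.11  0.43  1.62 -0.9   1.06  0.19] cost 1e-30
shift [ 0.0387 -0.0001  0.0343] turn [-0.07 -0.34 -0.24] rows>=1.2
   tcp [ 639.4 -150.9  144.2] q [-0.11  0.5   1.64 -0.94  1.01  0.27] cost 9e-30
shift [ 0.0633 -0.0002  0.0592] turn [-0.07 -0.34 -0.24] rows>=2.1
   tcp [ 639.4 -150.9  109.2] q [-0.11  0.55  1.64 -0.97  0.98  0.32] cost 5e-27
shift [ 0.0661 -0.0002  0.0621] turn [-0.07 -0.34 -0.24] rows>=2.2
   tcp [ 639.4 -150.9  105.2] q [-0.11  0.56  1.64 -0.97  0.97  0.33] cost 7e-27
shift [ 0.0675 -0.0002  0.0635] turn [-0.07 -0.34 -0.24] rows>=2.2
   tcp [ 639.4 -150.9  103.2] q [-0.11  0.56  1.64 -0.98  0.97  0.33] cost 8e-27
```

Request:
servo_tool(
  series="1 0.006 0 0.001 0 -0.3 -0.2;1 0.018 0 0.013 0 -0.3 -0.2;1 0.032 0 0.027 0 -0.3 -0.2;1 0.032 0 0.027 0 -0.3 -0.2;1 0.032 0 0.027 0 -0.3 -0.2;1 0.032 0 0.027 0 -0.3 -0.2",
)

```text
time_s: 16.4
eef_pos: [0.6395, -0.1495, 0.1541]
eef_rot: [0.291, 0.6, 0.702, -0.249]
wrist_force: [-0.3, -0.2, -2.0]
opening: 0.688
grasp_force: 65.7
```

```bash
python3 - <<'E'
from kin import *
st()
go([640.1,-155.1,103],98.9,-45)
k=cam("top");Q=k["P"];h=k["hsv"];q=Q[(Q[...,0]>.6)&(Q[...,0]<.675)&(Q[...,1]>-.18)&(Q[...,1]<-.14)&(Q[...,2]>.200)&(Q[...,2]<.218)&(h[...,2]>170)&(h[...,1]<60)];print(len(q),rect(q[:,:2]),np.median(q,0).round(4))
E
```

```text
t16.4 q [-0.1025, 0.4819, 1.6343, -0.9296, 1.0235, 0.2505] p [ 639.5 -149.5  154.1] yaw 99.0 z [ 0.109 -0.699 -0.707] F [-0.3 -0.2 -2. ] open 0.688 g 65.7
shift [ 0.0322 -0.0002  0.034 ] turn [-0.03  0.04  0.09] rows>=1.1
   tcp [ 639.4 -150.9  107.2] q [-0.11  0.56  1.64 -0.97  0.97  0.33] cost 9e-29
139 (array([ 640. , -154.5]), array([57.1, 11.1]), 9.5) [ 0.6382 -0.1544  0.2044]
```

Request:
servo_tool(
  series="1 0.001 0 0.003 0 0 0;1 0.01 0 0.012 0 0 0;1 0.02 0 0.022 0 0 0;1 0.028 0 0.03 0 0 0;1 0.031 0 0.033 0 0 0;1 0.032 0 0.034 0 0 0;1 0.032 0 0.034 0 0 0",
)

```text
time_s: 17.03
eef_pos: [0.6389, -0.1507, 0.1055]
eef_rot: [0.29, 0.6, 0.703, -0.25]
wrist_force: [-0.5, -0.6, -2.6]
opening: 0.693
grasp_force: 65.8
```

```bash
python3 - <<'E'
from kin import *
st()
k=cam("top");Q=k["P"];h=k["hsv"];q=Q[(Q[...,0]>.6)&(Q[...,0]<.675)&(Q[...,1]>-.18)&(Q[...,1]<-.14)&(Q[...,2]>.145)&(Q[...,2]<.175)&(h[...,2]>170)&(h[...,1]<60)];print(len(q),rect(q[:,:2]),np.median(q,0).round(4))
E
```

```text
t17.0 q [-0.1046, 0.5588, 1.6404, -0.9722, 0.975, 0.3274] p [ 638.9 -150.7  105.5] yaw 99.2 z [ 0.107 -0.699 -0.707] F [-0.5 -0.6 -2.6] open 0.693 g 65.8
129 (array([ 638.8, -155.9]), array([58. , 10.8]), 8.4) [ 0.6389 -0.1554  0.1559]
```

Request:
servo_tool(
  series="1 0.0007 0 0.0007 0 0 0;1 0.0014 0 0.0014 0 0 0;1 0.002 0 0.002 0 0 0;1 0.002 0 0.002 0 0 0;1 0.002 0 0.002 0 0 0",
)

```text
time_s: 17.5
eef_pos: [0.6393, -0.1507, 0.1039]
eef_rot: [0.29, 0.6, 0.702, -0.249]
wrist_force: [0.5, -0.6, -1.3]
opening: 0.688
grasp_force: 65.9
```

Request:
servo_tool(
  series="1 0.0007 0 0.0007 0 0 0;1 0.0014 0 0.0014 0 0 0;1 0.002 0 0.002 0 0 0;1 0.002 0 0.002 0 0 0",
)

```text
time_s: 17.83
eef_pos: [0.6395, -0.1512, 0.1038]
eef_rot: [0.292, 0.6, 0.702, -0.251]
wrist_force: [-8.0, 4.1, 14.2]
opening: 0.691
grasp_force: 67.4
```

Request:
servo_tool(
  series="0.2 0 0 0 0 0 0;0 0 0 0 0 0 0;-0.5 0 0 0 0 0 0;-1 0 0 0 0 0 0;-1 0 0 0 0 0 0;-1 0 0 -0.01 0 0 0;-1 0 0 -0.04 0 0 0;-1 0 0 -0.08 0 0 0;-1 0 0 -0.12 0 0 0;-1 0 0 -0.15 0 0 0",
)

```text
time_s: 18.67
eef_pos: [0.623, -0.0437, 0.2096]
eef_rot: [0.291, 0.6, 0.703, -0.249]
wrist_force: [1.6, 0.1, -0.2]
opening: 1.003
grasp_force: 0.0
```

```bash
python3 - <<'E'
from kin import *
from scipy import ndimage
st()
t=cam("top");Q=t["P"];h=t["hsv"];q=Q[(Q[...,0]>.6)&(Q[...,0]<.675)&(Q[...,1]>-.18)&(Q[...,1]<-.13)&(Q[...,2]>.145)&(Q[...,2]<.175)&(h[...,2]>150)&(h[...,1]<70)];print(len(q),rect(q[:,:2]),np.median(q,0).round(4))
m=(Q[...,0]>.36)&(Q[...,0]<.6)&(Q[...,1]>-.08)&(Q[...,1]<.15)&(Q[...,2]>.022)&(Q[...,2]<.04)
l,k=ndimage.label(m)
for i in range(1,k+1):
    p=Q[l==i]
    if len(p)>50: print("bar",len(p),rect(p[:,:2]),np.median(p[:,2]))
c=cam("scene");cv2.imwrite("pics/a6.png",cv2.resize(c["img"][110:260,220:400],(720,600))[...,::-1])
E
```

```text
t18.7 q [0.0734, 0.4064, 1.6092, -0.8548, 1.2054, 0.2719] p [623.  -43.7 209.6] yaw 99.0 z [ 0.11  -0.698 -0.707] F [ 1.6  0.1 -0.2] open 1.003 g 0.0
142 (array([ 639.4, -155.8]), array([58.6, 11.1]), 8.4) [ 0.6398 -0.1548  0.1541]
bar 603 (array([477.9, -13.3]), array([ 29.5, 116.6]), 88.8) 0.029278758211079614
bar 620 (array([476.4,  83.8]), array([ 30.2, 118.7]), 88.2) 0.029036412110934107
```

View pics/a6.png

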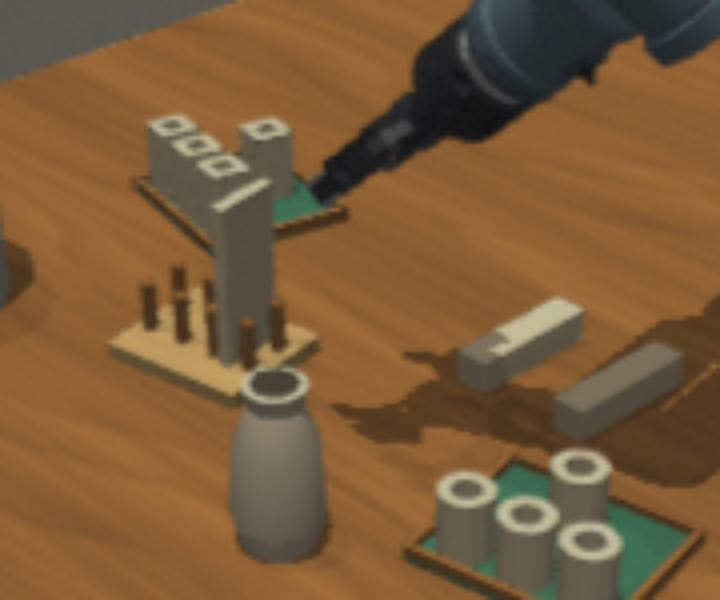

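The half-shelf stands in its slot (240,270), and the post (265,155) and tube (580,490) stand in their trays. The vase hasn't moved. Bars next.

```bash
python3 - <<'E'
from kin import *
go([478,85.3,180],-1.8,0)
E
```

```text
shift [ 0.1236 -0.1252 -0.0877] turn [39.7  32.23 95.02] rows>=15.1
   tcp [478.   85.3 186. ] q [-0.07  0.06  1.89 -0.    1.19  1.53] cost 9e-31
```

Request:
servo_tool(
  series="-1 0.124 -0.125 -0.088 39.7 32.2 95;-1 0.124 -0.125 -0.088 39.7 32.2 95;-1 0.124 -0.125 -0.088 39.7 32.2 95;-1 0.124 -0.125 -0.088 39.7 32.2 95;-1 0.124 -0.125 -0.088 39.7 32.2 95;-1 0.124 -0.125 -0.088 39.7 32.2 95;-1 0.124 -0.125 -0.088 39.7 32.2 95;-1 0.124 -0.125 -0.088 39.7 32.2 95;-1 0.124 -0.125 -0.088 39.7 32.2 95;-1 0.124 -0.125 -0.088 39.7 32.2 95;-1 0.124 -0.125 -0.088 39.7 32.2 95;-1 0.124 -0.125 -0.088 39.7 32.2 95",
)

```text
time_s: 19.77
eef_pos: [0.4761, 0.0823, 0.1812]
eef_rot: [0.068, 0.985, 0.147, -0.062]
wrist_force: [-0.0, -1.3, -0.8]
opening: 1.002
grasp_force: 0.0
```

```bash
python3 - <<'E'
from kin import *
st();go([478,85.3,94],-1.8,0)
E
```

```text
t19.8 q [0.0179, 0.1513, 1.8135, -0.1567, 1.2864, 1.3442] p [476.1  82.3 181.2] yaw 16.5 z [-0.102 -0.152 -0.983] F [-0.  -1.3 -0.8] open 1.002 g 0.0
shift [ 0.0142 -0.0116  0.0792] turn [ 7.92  7.02 18.75] rows>=3.0
   tcp [478.   85.3 100. ] q [-0.07  0.19  1.95 -0.    1.    1.53] cost 1e-30
```

Request:
servo_tool(
  series="-1 0.003 -0.003 0.01 2.6 2.3 6.2;-1 0.006 -0.006 0.025 5.2 4.6 12.4;-1 0.014 -0.012 0.05 7.9 7 18.7;-1 0.014 -0.012 0.079 7.9 7 18.7;-1 0.014 -0.012 0.079 7.9 7 18.7;-1 0.014 -0.012 0.079 7.9 7 18.7;-1 0.014 -0.012 0.079 7.9 7 18.7",
)

```text
time_s: 20.35
eef_pos: [0.4783, 0.0858, 0.1015]
eef_rot: [0.001, 1.0, -0.012, -0.0]
wrist_force: [1.2, -0.1, 0.8]
opening: 1.003
grasp_force: 0.0
```

```bash
python3 - <<'E'
from kin import *
st();go([478,85.3,29],-1.8,0)
E
```

```text
t20.4 q [-0.0657, 0.1919, 1.9451, -0.003, 1.0054, 1.5306] p [478.3  85.8 101.5] yaw -1.4 z [-0.001 -0.002 -1.   ] F [ 1.2 -0.1  0.8] open 1.003 g 0.0
shift [-0.0003  0.0004  0.0665] turn [0.14 0.05 0.43] rows>=1.6
   tcp [478.   85.3  35. ] q [-0.07  0.32  1.96  0.    0.86  1.53] cost 4e-31
```

Request:
servo_tool(
  series="-1 0 0 0.03 0 0 0.4;-1 0 0 0.055 0 0 0.4;-1 0 0 0.066 0 0 0.4;-1 0 0 0.066 0 0 0.4;1 0 0 0.066 0 0 0.4;1 0 0 0.066 0 0 0.4;1 0 0 0.066 0 0 0.4;1 0 0 0.066 0 0 0.4;1 0 0 0.066 0 0 0.4;1 0 0 0.066 0 0 0.4;1 0 0 0.066 0 0 0.4;1 0 0 0.066 0 0 0.4",
)

```text
time_s: 21.35
eef_pos: [0.4787, 0.0858, 0.036]
eef_rot: [0.001, 1.0, -0.016, 0.001]
wrist_force: [-2.3, 0.5, 7.4]
opening: 0.336
grasp_force: 60.6
```

```bash
python3 - <<'E'
from kin import *
st();s=mv(478.5,86,136,-1.8);s=mv(434,359.5,136,82,0,s);print(ik(*s,P,ctrl.get_obs()["q"])[0].round(2))
E
```

```text
t21.4 q [-0.066, 0.3174, 1.9623, -0.0029, 0.8608, 1.5378] p [478.7  85.8  36. ] yaw -1.8 z [ 0.001 -0.002 -1.   ] F [-2.3  0.5  7.4] open 0.336 g 60.6
shift [-0.0001 -0.     -0.1   ] turn [ 0.13 -0.06  0.01] rows>=2.4
shift [-0.0531 -0.272   0.    ] turn [  0.    0.  -83.8] rows>=11.7
[0.48 0.29 1.73 0.   1.12 0.62]
```

Request:
servo_tool(
  series="1 0 0 -0.02 0 0 0;1 0 0 -0.06 0 0 0;1 0 0 -0.1 0 0 -7;1 -0.052 -0.271 -0.1 0 0 -83.8;1 -0.052 -0.271 -0.1 0 0 -83.8;1 -0.052 -0.271 -0.1 0 0 -83.8;1 -0.052 -0.271 -0.1 0 0 -83.8;1 -0.052 -0.271 -0.1 0 0 -83.8;1 -0.052 -0.271 -0.1 0 0 -83.8;1 -0.052 -0.271 -0.1 0 0 -83.8;1 -0.052 -0.271 -0.1 0 0 -83.8;1 -0.052 -0.271 -0.1 0 0 -83.8",
)

```text
time_s: 22.35
eef_pos: [0.433, 0.3603, 0.1339]
eef_rot: [0.0, 0.818, 0.575, -0.001]
wrist_force: [0.4, 0.3, -1.9]
opening: 0.333
grasp_force: 60.1
```

```bash
python3 - <<'E'
from kin import *
st();mv(434.8,358.3,75,82)
E
```

```text
t22.4 q [0.4839, 0.2972, 1.7326, -0.0013, 1.1145, 0.8297] p [433.  360.3 133.9] yaw 70.2 z [-0.002 -0.002 -1.   ] F [ 0.4  0.3 -1.9] open 0.333 g 60.1
shift [-0.0011  0.0024  0.0589] turn [ -0.07   0.15 -11.78] rows>=1.6
```

Request:
servo_tool(
  series="1 0 0.001 0 0 0 -7;1 0 0.001 0.01 0 0 -11.8;1 0 0.001 0.03 0 0 -11.8;1 0 0.001 0.058 0 0 -11.8;1 0 0.001 0.058 0 0 -11.8;1 0 0.001 0.058 0 0 -11.8",
)

```text
time_s: 22.85
eef_pos: [0.4334, 0.3572, 0.0747]
eef_rot: [-0.0, 0.758, 0.653, -0.004]
wrist_force: [-0.4, -0.0, -1.8]
opening: 0.337
grasp_force: 60.1
```

```bash
python3 - <<'E'
from kin import *
st();mv(434.8,358.3,44,82)
c=cam("scene");cv2.imwrite("pics/a7.png",cv2.resize(c["img"][190:290,390:510],(720,600))[...,::-1])
E
```

```text
t22.9 q [0.4787, 0.3865, 1.757, -0.0015, 1.0051, 0.6284] p [433.4 357.2  74.7] yaw 81.5 z [-0.006 -0.004 -1.   ] F [-0.4 -0.  -1.8] open 0.337 g 60.1
shift [0.0015 0.0014 0.0307] turn [-0.28  0.29 -0.53] rows>=0.7
```

View pics/a7.png

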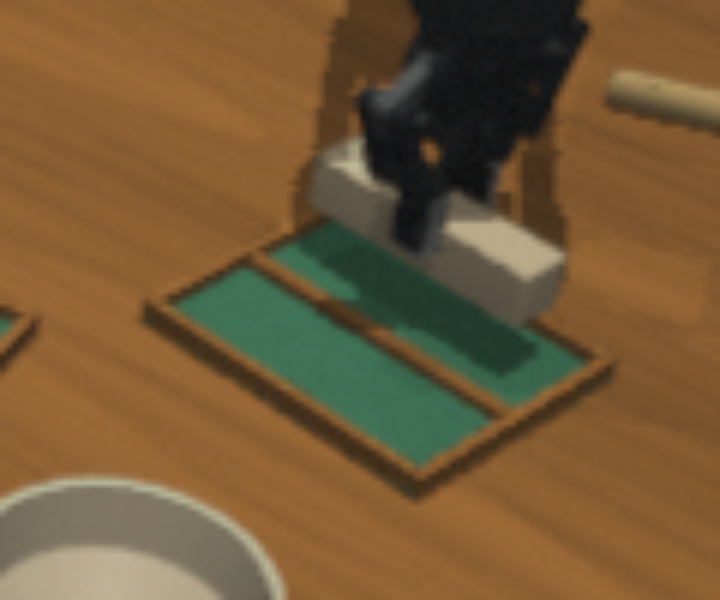

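The bar hangs level and parallel to the far bay (shadow at 430,310). I'll lower it gently.

Request:
servo_tool(
  series="1 0.001 0.001 0.015 0 0 0;1 0.001 0.001 0.026 0 0 0;1 0.001 0.001 0.029 0 0 0;1 0.001 0.001 0.03 0 0 0;1 0.001 0.001 0.031 0 0 0;1 0.001 0.001 0.032 0 0 0;1 0.001 0.001 0.0325 0 0 0;1 0.001 0.001 0.0325 0 0 0",
)

```text
time_s: 23.57
eef_pos: [0.4364, 0.3589, 0.044]
eef_rot: [0.0, 0.758, 0.653, -0.001]
wrist_force: [0.1, -1.5, -1.4]
opening: 0.338
grasp_force: 60.2
```

Request:
servo_tool(
  series="1 0 0 0.001 0 0 0;1 0 0 0.002 0 0 0;1 0 0 0.0025 0 0 0;1 0 0 0.003 0 0 0;1 0 0 0.003 0 0 0",
)

```text
time_s: 23.98
eef_pos: [0.4364, 0.3589, 0.042]
eef_rot: [0.001, 0.758, 0.653, -0.001]
wrist_force: [-4.7, -3.5, 9.9]
opening: 0.336
grasp_force: 61.8
```

Request:
servo_tool(
  series="0 0 0 0 0 0 0;-0.2 0 0 0 0 0 0;-0.2 0 0 0 0 0 0;-0.2 0 0 0 0 0 0;-0.2 0 0 -0.02 0 0 0;-0.2 0 0 -0.06 0 0 0;-1 0 0 -0.1 0 0 0;-1 0 0 -0.13 0 0 0;-1 0 0 -0.13 0 0 0",
)

```text
time_s: 24.73
eef_pos: [0.4401, 0.3612, 0.1781]
eef_rot: [0.002, 0.758, 0.653, 0.005]
wrist_force: [0.3, 0.5, 0.2]
opening: 0.984
grasp_force: 0.0
```

```bash
python3 - <<'E'
from kin import *
st();mv(479,-11.3,140,-1.2)
E
```

```text
t24.7 q [0.4795, 0.244, 1.6987, -0.0013, 1.1887, 0.6287] p [440.1 361.2 178.1] yaw 81.5 z [ 0.01   0.004 -1.   ] F [0.3 0.5 0.2] open 0.984 g 0.0
shift [-0.3628  0.0933  0.0371] turn [ 0.22 -0.61 82.68] rows>=11.5
```

Request:
servo_tool(
  series="-1 -0.363 0.095 0.03 0 0 82.7;-1 -0.363 0.095 0.03 0 0 82.7;-1 -0.363 0.095 0.03 0 0 82.7;-1 -0.363 0.095 0.03 0 0 82.7;-1 -0.363 0.095 0.03 0 0 82.7;-1 -0.363 0.095 0.03 0 0 82.7;-1 -0.363 0.095 0.03 0 0 82.7;-1 -0.363 0.095 0.03 0 0 82.7;-1 -0.363 0.095 0.03 0 0 82.7;-1 -0.363 0.095 0.03 0 0 82.7;-1 -0.363 0.095 0.03 0 0 82.7;-1 -0.363 0.095 0.03 0 0 82.7",
)

```text
time_s: 25.73
eef_pos: [0.4761, -0.0154, 0.1407]
eef_rot: [0.001, 1.0, -0.015, -0.001]
wrist_force: [-0.4, 0.4, -0.7]
opening: 1.001
grasp_force: 0.0
```

Request:
servo_tool(
  series="-1 0 0 0 0 0 0;-1 0 0 0 0 0 0",
)

```text
time_s: 25.9
eef_pos: [0.4762, -0.0141, 0.141]
eef_rot: [0.001, 1.0, -0.01, -0.001]
wrist_force: [-0.4, 0.4, 0.1]
opening: 1.001
grasp_force: 0.0
```

```bash
python3 - <<'E'
from kin import *
st();mv(479,-11.3,36,-1.2)
E
```

```text
t25.9 q [-0.2779, 0.105, 1.9479, -0.0028, 1.0899, 1.3135] p [476.2 -14.1 141. ] yaw -1.1 z [-0.002 -0.002 -1.   ] F [-0.4  0.4  0.1] open 1.001 g 0.0
shift [ 0.003  -0.003   0.1049] turn [0.12 0.11 0.09] rows>=2.5
```

Request:
servo_tool(
  series="-1 0.003 -0.003 0.03 0 0 0;-1 0.003 -0.003 0.07 0 0 0;-1 0.003 -0.003 0.1 0 0 0;-1 0.003 -0.003 0.105 0 0 0;-1 0.003 -0.003 0.105 0 0 0;1 0.003 -0.003 0.105 0 0 0;1 0.003 -0.003 0.105 0 0 0;1 0.003 -0.003 0.105 0 0 0;1 0.003 -0.003 0.105 0 0 0;1 0.003 -0.003 0.105 0 0 0;1 0.003 -0.003 0.105 0 0 0;1 0.003 -0.003 0.105 0 0 0",
)

```text
time_s: 26.9
eef_pos: [0.4806, -0.0117, 0.038]
eef_rot: [0.002, 1.0, -0.011, 0.001]
wrist_force: [-1.0, -0.1, 7.8]
opening: 0.335
grasp_force: 60.3
```

```bash
python3 - <<'E'
from kin import *
st();s=mv(479,-11,156,-1.2);s=mv(502.2,348.7,156,82,0,s);mv(502.2,348.7,156,82)
E
```

```text
t26.9 q [-0.2704, 0.3028, 1.9768, -0.0034, 0.8599, 1.3238] p [480.6 -11.7  38. ] yaw -1.2 z [ 0.001 -0.003 -1.   ] F [-1.  -0.1  7.8] open 0.335 g 60.3
shift [-0.0014 -0.0003 -0.118 ] turn [ 0.17 -0.08 -0.01] rows>=2.8
shift [ 0.0157 -0.3601  0.    ] turn [  0.    0.  -83.2] rows>=11.6
shift [ 0.0142 -0.3605 -0.1191] turn [ 2.000e-01  6.000e-02 -8.321e+01] rows>=11.6
```

Request:
servo_tool(
  series="1 0 0 -0.02 0 0 0;1 0 0 -0.06 0 0 0;1 0 0 -0.1 0 0 -7;1 0.014 -0.36 -0.118 0 0 -83.2;1 0.014 -0.36 -0.118 0 0 -83.2;1 0.014 -0.36 -0.118 0 0 -83.2;1 0.014 -0.36 -0.118 0 0 -83.2;1 0.014 -0.36 -0.118 0 0 -83.2;1 0.014 -0.36 -0.118 0 0 -83.2;1 0.014 -0.36 -0.118 0 0 -83.2;1 0.014 -0.36 -0.118 0 0 -83.2;1 0.014 -0.36 -0.118 0 0 -83.2",
)

```text
time_s: 27.9
eef_pos: [0.5006, 0.3523, 0.1542]
eef_rot: [0.0, 0.816, 0.579, -0.0]
wrist_force: [0.4, -0.5, -0.8]
opening: 0.333
grasp_force: 59.8
```

```bash
python3 - <<'E'
from kin import *
from scipy import ndimage
st();mv(502.2,348.7,90,82)
t=cam("top");Q=t["P"];m=(Q[...,0]>.38)&(Q[...,0]<.475)&(Q[...,1]>.26)&(Q[...,1]<.45)&(Q[...,2]>.03)&(Q[...,2]<.045)
p=Q[m];print("bar1",len(p),rect(p[:,:2]) if len(p)>5 else "")
E
```

```text
t27.9 q [0.4198, 0.3672, 1.5927, -0.0006, 1.1825, 0.757] p [500.6 352.3 154.2] yaw 70.7 z [-0.    -0.001 -1.   ] F [ 0.4 -0.5 -0.8] open 0.333 g 59.8
shift [-0.0028  0.0027  0.0642] turn [ -0.02   0.05 -11.31] rows>=1.6
bar1 649 (array([436.9, 354.4]), array([120.6,  30. ]), 81.5)
```

Request:
servo_tool(
  series="1 -0.002 0.003 0 0 0 -7;1 -0.002 0.003 0.01 0 0 -11.3;1 -0.002 0.003 0.04 0 0 -11.3;1 -0.002 0.003 0.075 0 0 -11.3;1 -0.002 0.003 0.075 0 0 -11.3;1 -0.002 0.003 0.075 0 0 -11.3",
)

```text
time_s: 28.45
eef_pos: [0.5012, 0.3445, 0.0766]
eef_rot: [-0.0, 0.757, 0.653, -0.004]
wrist_force: [0.5, 0.5, -0.8]
opening: 0.338
grasp_force: 59.9
```

```bash
python3 - <<'E'
from kin import *
st();mv(504,348.5,46,82)
c=cam("scene");cv2.imwrite("pics/a8.png",cv2.resize(c["img"][190:290,390:510],(720,600))[...,::-1])
E
```

```text
t28.4 q [0.4079, 0.4694, 1.631, -0.0017, 1.0491, 0.5568] p [501.2 344.5  76.6] yaw 81.5 z [-0.007 -0.004 -1.   ] F [ 0.5  0.5 -0.8] open 0.338 g 59.9
shift [0.0046 0.0023 0.0306] turn [-0.34  0.31 -0.48] rows>=0.7
```

View pics/a8.png

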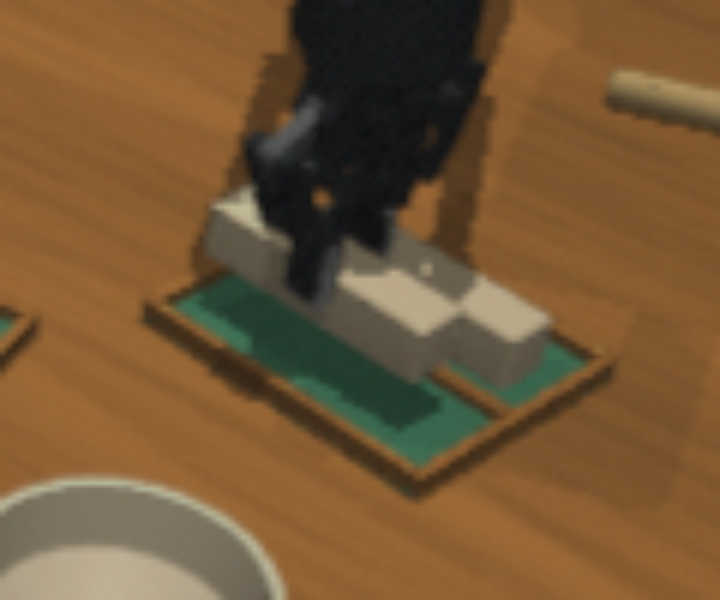

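Bar 1 lies flat in the far bay, and bar 2 hangs over the near bay with its shadow on the green. I'll lower it with a 4 mm correction.

Request:
servo_tool(
  series="1 0.004 0.001 0.01 0 0 0;1 0.004 0.001 0.02 0 0 0;1 0.004 0.001 0.027 0 0 0;1 0.004 0.001 0.029 0 0 0;1 0.004 0.001 0.03 0 0 0;1 0.004 0.001 0.031 0 0 0;1 0.004 0.001 0.032 0 0 0;1 0.004 0.001 0.032 0 0 0",
)

```text
time_s: 29.17
eef_pos: [0.5049, 0.3492, 0.0467]
eef_rot: [0.0, 0.757, 0.653, -0.001]
wrist_force: [-0.9, -0.9, -1.2]
opening: 0.334
grasp_force: 60.0
```

Request:
servo_tool(
  series="1 0 0 0.001 0 0 0;1 0 0 0.002 0 0 0;1 0 0 0.003 0 0 0;1 0 0 0.0035 0 0 0;1 0 0 0.0035 0 0 0",
)

```text
time_s: 29.58
eef_pos: [0.5049, 0.3492, 0.044]
eef_rot: [0.0, 0.757, 0.653, -0.001]
wrist_force: [-2.9, -2.2, 5.7]
opening: 0.338
grasp_force: 60.8
```

Request:
servo_tool(
  series="0 0 0 0 0 0 0;-0.1 0 0 0 0 0 0;-0.1 0 0 0 0 0 0;-0.1 0 0 0 0 0 0;-0.1 0 0 -0.02 0 0 0;-0.1 0 0 -0.06 0 0 0;-0.1 0 0 -0.1 0 0 0;-0.1 -0.02 0.05 -0.14 0 0 0;-0.1 -0.05 -0.14 -0.2 0 0 0;-0.1 -0.05 -0.14 -0.2 0 0 0;-0.1 -0.05 -0.14 -0.2 0 0 0;-0.1 -0.05 -0.14 -0.2 0 0 0",
)

```text
time_s: 30.58
eef_pos: [0.3796, 0.3217, 0.234]
eef_rot: [0.0, 0.758, 0.653, -0.002]
wrist_force: [-0.3, 0.6, 0.2]
opening: 0.549
grasp_force: 0.0
```

```bash
python3 - <<'E'
from kin import *
from scipy import ndimage
st()
t=cam("top");Q=t["P"];m=(Q[...,0]>.38)&(Q[...,0]<.56)&(Q[...,1]>.26)&(Q[...,1]<.45)&(Q[...,2]>.028)&(Q[...,2]<.045)
l,k=ndimage.label(m)
for i in range(1,k+1):
    p=Q[l==i]
    if len(p)>30: print("bar",len(p),rect(p[:,:2]),np.median(p[:,2]))
for nm,b,z in(("tube",(.58,.66,.12,.21),(.045,.065)),("post",(.395,.468,-.41,-.32),(.06,.08)),("batt",(.6,.68,-.18,-.13),(.145,.17)),("vase",(.7,.85,-.06,.1),(.11,.15))):
    m=(Q[...,0]>b[0])&(Q[...,0]<b[1])&(Q[...,1]>b[2])&(Q[...,1]<b[3])&(Q[...,2]>z[0])&(Q[...,2]<z[1]);p=Q[m];print(nm,len(p),rect(p[:,:2]),np.median(p[:,2]).round(4))
c=cam("scene");cv2.imwrite("pics/a9.png",cv2.resize(c["img"][130:290,220:500],(800,457))[...,::-1])
E
```

```text
t30.6 q [0.4647, 0.0301, 1.8189, -0.0012, 1.2955, 0.614] p [379.6 321.7 234. ] yaw 81.5 z [-0.002 -0.002 -1.   ] F [-0.3  0.6  0.2] open 0.549 g 0.0
bar 623 (array([505.7, 345.2]), array([119.9,  30. ]), 82.2) 0.03499558406076053
bar 574 (array([436.8, 353.3]), array([118.2,  30. ]), 81.3) 0.03504137934991175
tube 171 (array([620.3, 163. ]), array([40.5, 37.7]), 44.5) 0.0551
post 224 (array([ 432.7, -362.5]), array([37.7, 35.9]), 77.1) 0.0694
batt 162 (array([ 640.3, -157.5]), array([60.2, 12.8]), 9.1) 0.154
vase 294 (array([774.5,  23.7]), array([42.9, 43.2]), 47.4) 0.1297
```

View pics/a9.png

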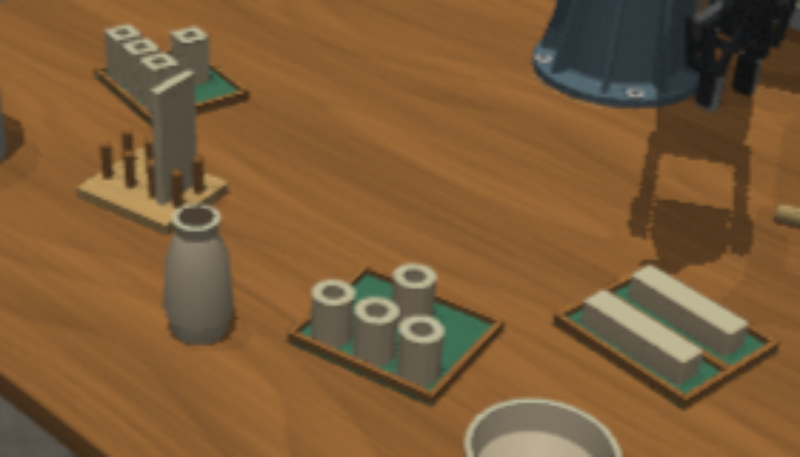

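All five pieces are in place: the bars at (630,340) and (690,310), the tube at (413,285), the post at (190,55) and the half-shelf at (173,140). The vase is where it was and the arm is clear.

```bash
python3 -c "
from bench import ctrl
print(ctrl.hand_in())"
```

```text
the job is handed in; nothing more can be done
None
```

All five pieces are put away, the vase didn't move, and the job was handed in at about 31 s of the 125 s allowed; no verdict came back.

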